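# Tip the turned balls into the lacquer bowl

### The job

Take the lid off the red bowl and lay it flat on the middle of the folded paper pad. Then pick up the scoop by its handle, bring its pouring lip inside the edge of the red bowl and close to the rim (a finger's width or two above it) before tipping, so that none of the four wooden balls can bounce out, and tip all four into the bowl. Stand the empty scoop upright on the bench, clear of the other things, and do not shift the bowls, bottle, brush jar or spatula.

Things in the scene. Friction and masses are not known exactly. Their poses are not given: they have to be found in the camera images.
- red_bowl: round open bowl, glossy red, 140 mm across the rim, 75 mm high, wall 4 mm, loose, 0.6 kg; origin at the centre of its underside, z up. It starts covered by the lid. Red bowl, black bowl and paper pad change places from run to run.
- black_bowl: the same bowl in black (140 mm across, 75 mm high), empty, loose, without a lid, a bystander; origin at the centre of its underside
- pad_top (a point): folded pad of pale paper, rigid, fixed, 170 x 170 mm and 6 mm thick; this point is the centre of its upper face
- lid_knob (a point): round flat wooden lid, 156 mm across, 8 mm thick, 0.14 kg, lying loose on the red bowl, with a dark round knob on top: 30 mm in diameter, 30 mm tall, its top 48 mm above the lid's underside, a 10 mm gap with a thin neck under it. This point is the knob's centre, 33 mm above the lid's underside; z is the lid's upward normal
- scoop_grip (a point): the dark handle of the pale wooden scoop: a straight flat bar at its back, 14 mm thick across y, 26 mm wide, leaning back (to -x) 30 degrees from the scoop's upright; take it across its 14 mm with the tool leaning along it. The point is on the bar's axis, 24 mm below its upper end, 99 mm behind the scoop's centre and 90.2 mm above its underside. Axes: the scoop's own, x to the lip, z up
- scoop_center (a point): middle of the scoop, 21 mm above its underside, same axes. Open-topped, open-fronted tray 130 mm long (x), 70 mm wide (y), 0.15 kg; sides 42, back 45, floor 5 mm (flat, but the last 45 mm rise at 20 degrees to the lip: balls start to roll out when it is tipped nose-down a good 20 degrees, all leave by about 45). z vertical: tray level
- scoop_lip (a point): middle of the scoop's pouring lip, its upper edge: 65 mm ahead (+x) of the scoop's centre and 21.4 mm above its underside; axes as for the handle
- ball0_center (a point): turned wooden ball 1 of 4, 30 mm in diameter, 12 g, yellow wood, starts in the scoop; its centre
- ball1_center (a point): turned wooden ball 2 of 4, 30 mm in diameter, 12 g, yellow wood, starts in the scoop; its centre
- ball2_center (a point): turned wooden ball 3 of 4, 30 mm in diameter, 12 g, yellow wood, starts in the scoop; its centre
- ball3_center (a point): turned wooden ball 4 of 4, 30 mm in diameter, 12 g, yellow wood, starts in the scoop; its centre
- bottle: amber bottle, 64 mm in diameter, 200 mm tall, loose, a bystander; origin at the centre of its underside
- brush_jar: blue jar 76 mm across and 100 mm high with three brushes upright in it, 205 mm tall in all and at most 90 mm across, loose, a bystander; origin at the centre of its underside. Bottle and jar change places from run to run
- spatula: spatula with a steel blade and dark handle, 200 mm long, lying flat on the bench, at most 30 mm high, a bystander; origin under its middle, x along it
There are look-alikes about, which are no part of the job. What is shaped like the part that bears scoop_grip but green is not meant.

How it is judged (in metres and radians):
On the way, in this order (a step that is already met when the one before it is completed fails the run):
1. the lid lies flat on the paper pad (horizontal distance between lid_knob and pad_top below 0.04 m and z of lid_knob in the frame of pad_top below 0.037 m and angle between lid_knob's own z axis and vertical below 0.1 rad), for 0.2 s.
2. the scoop's lip is inside the red bowl's edge, less than 40 mm above the rim, with the scoop not yet tipped (under 20 degrees) and the balls in it (horizontal distance between scoop_lip and red_bowl below 0.07 m and z of scoop_lip in the frame of red_bowl below 0.115 m and angle between scoop_lip's own z axis and vertical below 0.35 rad and distance between each of ball0_center, ball1_center, ball2_center, ball3_center and scoop_lip below 0.13 m), for 0.2 s.
3. all four balls are in the red bowl (horizontal distance between each of ball0_center, ball1_center, ball2_center, ball3_center and red_bowl below 0.068 m and z of ball0_center in the frame of red_bowl between 0 and 0.07 m and z of ball1_center in the frame of red_bowl between 0 and 0.07 m and z of ball2_center in the frame of red_bowl between 0 and 0.07 m and z of ball3_center in the frame of red_bowl between 0 and 0.07 m), for 0.2 s.
At the end, for the whole second after the job is handed in: all four balls lie in the red bowl (centres below its rim, within 68 mm of its axis), the lid lies flat on the pad (within 40 mm of its centre), the scoop stands level on the bench touching neither bowls nor lid, and the red bowl is upright within 40 mm of where it stood (all of step 1 and all of step 3 and distance of red_bowl from where it was at the start of the episode below 0.04 m and angle between each of red_bowl, scoop_lip's own z axis and vertical below 0.1 rad and height (world z) of scoop_lip below 0.027 m and horizontal distance between scoop_lip and red_bowl above 0.07 m and contact force between scoop and red_bowl below 0.05 N and contact force between scoop and black_bowl below 0.05 N and contact force between scoop and lid below 0.05 N and linear speed of scoop below 0.02 m/s).
It fails at once if the scoop is tipped more than 30 degrees while balls are still to be poured and its lip is outside the red bowl's edge or more than 40 mm above the rim (angle between scoop_lip's own z axis and vertical above 0.52 rad and not (horizontal distance between each of ball0_center, ball1_center, ball2_center, ball3_center and red_bowl below 0.068 m and z of ball0_center in the frame of red_bowl between 0 and 0.07 m and z of ball1_center in the frame of red_bowl between 0 and 0.07 m and z of ball2_center in the frame of red_bowl between 0 and 0.07 m and z of ball3_center in the frame of red_bowl between 0 and 0.07 m) and (horizontal distance between scoop_lip and red_bowl above 0.072 m or z of scoop_lip in the frame of red_bowl above 0.115 m)).
It fails at once if a ball falls on the bench (height (world z) of any of ball0_center, ball1_center, ball2_center, ball3_center below 0.0165 m).
It fails at once if a bystander (black bowl, bottle, brush jar, spatula) is shifted by more than 30 mm or knocked over (distance of any of black_bowl, bottle, brush_jar, spatula from where it was at the start of the episode above 0.03 m or angle between any of black_bowl, bottle, brush_jar's own z axis and vertical above 0.3 rad).
It also fails if it takes over 72 s, if anything falls off the work surface, if the arm or the gripper's body presses on something with over 40 N, if the wrist force passes 120 N, or if a joint passes its speed limit or range.

### The arm

A 7-joint arm with a two-finger parallel gripper is mounted at the origin on the work surface. World frame = base frame: x ahead of the robot, y to its left, z up, the work surface at z = 0. Lengths are in mm, angles in rad, forces in N, time in s.
With the tool pointing down it reaches from about 425 to 1025 mm from the base axis. Payload 9.4 kg.
Tool frame: the origin (TCP) lies between the finger pads; the fingertips stand env.finger_overhang ahead of it and the grasp point (between the pads) lies 3 mm ahead of it (env.finger_overhang is the distance from the TCP to the fingertips, in mm); z points along the fingers, y is the direction in which the jaws open and shut (so a half turn about z gives the same grasp; the last joint's range is limited). The gripper opens to 85 mm and grips with 20 to 120 N. Pads are 22 mm wide; open, the fingers measure 114 mm over their backs; the gripper's body (76 mm by 85 mm) begins 54 mm behind the grasp point. The pads swing forward as they close: fully open they stand 13 mm farther back than shut.
Start: joints at [1.265, 0.599, -0.003, 1.599, 0.002, 0.943, -0.08], TCP at [164.428, -706.107, 253.275] pointing down, gripper open.
Joint ranges: [-2.57, 2.57], [-0.35, 1.97], [-1.29, 1.29], [0.11, 2.56], [-1.05, 4.19], [0.11, 1.86], [-2.63, 2.63]. Speed limits (rad/s): [2.22, 2.22, 3.01, 3.01, 3.14, 3.14, 3.14].

### API

Orientations are given as a unit quaternion [w, x, y, z].
In Python, from station import monitor, cams, env gives the robot as it stands.
- The arm moves only by the shell command python3 -m inch 'ROWS' [FORCE]. ROWS is JSON, one flat list of numbers, 7 for each row, row after row: the shift along the tool's x, y, z scaled (see below), then the turn, a rotation vector about the tool's x, y, z scaled (see below), then the gripper command: -1 is fully open, 1 is shut, values between are in proportion. A call has 1 to 10 rows; each row shifts and turns the commanded pose from where the row before left it, along the tool's axes as they then stand; what a row does not reach is not made up. The controller multiplies each number of a shift by 0.03 m and each number of a turn by 0.1 rad. A row lasts 1/12 s, in which the tool goes at most 41.7 mm and 7.16 degrees, less where a joint would pass 70% of its speed; a pose out of reach is approached as far as the arm can. A call with a number of a shift or a turn outside -1 to 1 is refused whole. A call with a gripper value outside its range is refused whole. The fingers move at their own pace and stop on an object; FORCE is the grip in N (left out, the last holds). Time passes only in rows, so rows that do not move let the fingers close. It gives the time, the measured TCP pose, the force and the opening at its end, in the units of the state.
- monitor.get_state(): the state, without advancing time (a new reading comes with each control period).
- cams.grab_frame(name): name is "side" or "top"; returns a dict with "image" (400x640x3 uint8, red, green, blue), "z_map" (400x640 float32, mm along the optical axis (not along the pixel's ray), 0 where there is no reading), "K" (3x3 intrinsics, pixels), "k1" (the pictures are not rectified: a ray, as slopes to the right and down, at radius r is drawn at 1 + k1 r^2 times it, then the intrinsics apply), "cam_to_world" (4x4, takes a point from camera to world coordinates). Camera axes: x right, y down, z forward; pixel columns grow to the right and rows downward; lengths in mm; the calibration is good to about 2 mm. A picture is of the moment at which its call begins.
- env.finish_job(): hands the job in, once; it reports no verdict.
The state is a dict: "clock": time; "joints": joint angles; "joint_velocities": joint speeds; "tau": joint torques, N m; "tcp_pos": TCP position; "tool_rot": TCP orientation; "wrist_force": force on the tool from outside, world axes, zero at the start; "wrist_torque": the same for the moment, N m; "width": finger opening in mm.
Only numpy, scipy, OpenCV 4.12 (cv2) and the standard library are available. Lean on these libraries where they do the work, as an engineer would, in place of code of your own. Each camera call takes 0.05 s, during which the arm holds its last target.

## Working session

There is one attempt and no reset: what is moved stays moved. The work goes in short steps, Python scripts to look and compute and a shell command to move; the robot and the scene stay as the last step left them, time stands still between calls to the robot, and variables do not carry over. Pictures are saved under pics/ and viewed, and the job is handed in when it is done.

```bash
ls; mkdir -p pics; cat > h.py <<'E'
import numpy as np, cv2
from station import monitor, cams, env
from scipy.spatial.transform import Rotation as R
def grab(n):
    f=cams.grab_frame(n); np.savez('last_%s.npz'%n, **{k:np.asarray(v) for k,v in f.items()}); return f
def cloud(f):
    K=np.asarray(f['K'],float);k1=float(f['k1']);z=np.asarray(f['z_map'],float);h,w=z.shape
    u,v=np.meshgrid(np.arange(w),np.arange(h))
    d=cv2.undistortPoints(np.stack([u,v],-1).reshape(-1,1,2).astype(np.float64),K,np.array([k1,0,0,0,0.])).reshape(h,w,2)
    P=np.stack([d[...,0]*z,d[...,1]*z,z,np.ones_like(z)],-1)
    W=(P@np.asarray(f['cam_to_world'],float).T)[...,:3]; W[z==0]=np.nan
    return W
def save(img,name,box=None,s=1):
    im=cv2.cvtColor(img,cv2.COLOR_RGB2BGR)
    if box: x0,y0,x1,y1=box; im=im[y0:y1,x0:x1]
    if s!=1: im=cv2.resize(im,None,fx=s,fy=s,interpolation=cv2.INTER_CUBIC)
    cv2.imwrite('pics/'+name,im)
def rot(q): return R.from_quat([q[1],q[2],q[3],q[0]])
E
python3 - <<'E'
from h import *
for n in('top','side'):
    f=grab(n); save(f['image'],n+'0.png'); print(n,f['K'],f['k1'],f['cam_to_world'])
s=monitor.get_state(); print(s, env.finger_overhang); print(rot(s['tool_rot']).as_matrix())
E
```

```text
pics
top [[492.27724553   0.         324.22637715]
 [  0.         492.27724553 195.85885683]
 [  0.           0.           1.        ]] -0.0856348685339649 [[ 2.45818717e-02 -9.97814580e-01  6.13334741e-02  4.66775219e+02]
 [-9.99587532e-01 -2.54441565e-02 -1.33176513e-02 -1.08991446e+02]
 [ 1.48491251e-02 -6.09808032e-02 -9.98028479e-01  1.56364053e+03]
 [ 0.00000000e+00  0.00000000e+00  0.00000000e+00  1.00000000e+00]]
side [[497.45167057   0.         319.84199948]
 [  0.         497.45167057 200.2227574 ]
 [  0.           0.           1.        ]] -0.0531298657909091 [[-8.37067858e-01 -2.59161454e-01  4.81822314e-01 -2.18671979e+02]
 [-5.46531493e-01  4.36214283e-01 -7.14856927e-01  1.05223242e+03]
 [-2.49144146e-02 -8.61714825e-01 -5.06780852e-01  8.94599279e+02]
 [ 0.00000000e+00  0.00000000e+00  0.00000000e+00  1.00000000e+00]]
{'clock': 0.1, 'joints': array([ 1.26532807,  0.60007987, -0.00251759,  1.60002385,  0.00182549,
        0.9429089 , -0.07981385]), 'joint_velocities': array([-0.00093803, -0.00120558,  0.0013252 , -0.00119353, -0.00010952,
        0.00075166,  0.0004757 ]), 'tau': array([ 3.86871630e-03, -7.77992392e+01,  1.56941973e+00, -2.58626461e+01,
        1.26073411e-02,  5.52513447e-03,  1.54994490e-05]), 'tcp_pos': array([ 164.298071  , -705.74974359,  252.48787009]), 'tool_rot': array([-6.90326166e-04,  9.93462829e-01,  1.14153863e-01, -1.63350934e-04]), 'wrist_force': array([ 0.5897435 , -0.49160618, -0.49335327]), 'wrist_torque': array([-0.02721531,  0.03004948,  0.03981144]), 'width': 85.42418725712075} 22.0
[[ 9.73937738e-01  2.26815014e-01 -4.82172959e-04]
 [ 2.26815465e-01 -9.73936838e-01  1.33433249e-03]
 [-1.66959365e-04 -1.40892105e-03 -9.99998994e-01]]
```

View pics/top0.png

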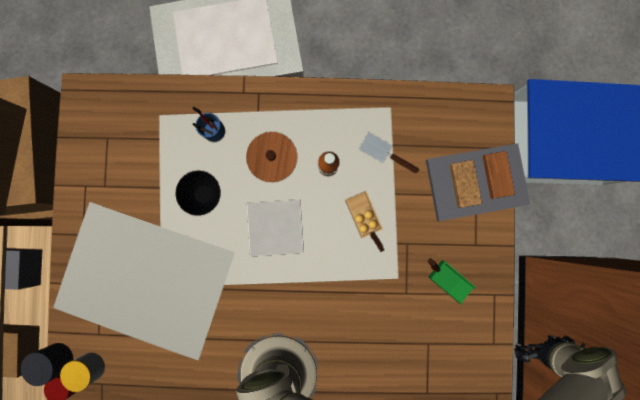

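View pics/side0.png

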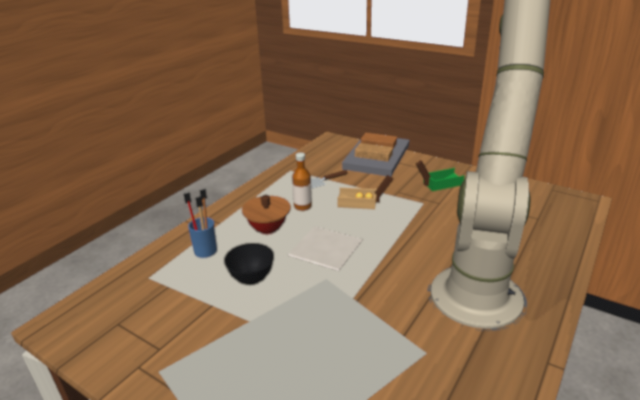

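```bash
python3 - <<'E'
from h import *
f=np.load('last_top.npz'); W=cloud(f); np.save('Wt.npy',W)
save(f['image'],'top_scoop.png',(325,175,405,265),7); save(f['image'],'top_lid.png',(235,120,345,275),4)
for n,(u,v) in dict(lidknob=(271,156),lid=(255,160),black=(198,193),blackrim=(177,193),padc=(275,228),scoopfloor=(360,203),handle=(377,242),bottle=(329,161),jar=(209,125),bladesp=(376,147),sphandle=(404,161),bench=(330,250)).items(): print(n,W[v,u].round(1))
# lid: 
m=(W[...,2]>70)&(W[...,2]<100); m[:, :240]=0; m[:,305:]=0; m[:125]=0;m[190:]=0
p=W[m]; print('lid n',len(p),np.median(p[:,2]))
def circ(p):
    h=cv2.convexHull((p[:,:2]).astype(np.float32))[:,0]
    return cv2.minEnclosingCircle(h),cv2.fitEllipse(h)
print(circ(p))
k=W[:, :,2]>105; k[:,:240]=0;k[:,305:]=0;k[:125]=0;k[190:]=0
print('knob',k.sum(),W[k].mean(0),W[k].max(0),circ(W[k]))
b=(W[...,2]>68)&(W[...,2]<85); b[:,:165]=0;b[:,232:]=0;b[:160]=0;b[225:]=0
print('black',circ(W[b]),np.median(W[b][:,2]))
g=cv2.cvtColor(f['image'],cv2.COLOR_RGB2HSV)
q=(W[...,2]>2.5)&(W[...,2]<12);q[:,:235]=0;q[:,315:]=0;q[:192]=0;q[265:]=0
print('pad',cv2.minAreaRect(W[q][:,:2].astype(np.float32)),np.median(W[q][:,2]))
s=(W[...,2]>20);s[:,:335]=0;s[:,400:]=0;s[:185]=0;s[255:]=0
print('scoop',s.sum(),W[s].min(0),W[s].max(0))
E
```

```text
lidknob [669.4  31.8 119.9]
lid [661.4  83.7  81.2]
black [561.5 271.8   4.5]
blackrim [556.1 321.6  66. ]
padc [456.9  23.2   5.2]
scoopfloor [ 542.7 -243.9    5.1]
handle [ 423.4 -288.4  102.2]
bottle [ 648.  -138.1  202.6]
jar [772.6 236.2  46.5]
bladesp [ 723.6 -291.8    4.5]
sphandle [ 678.9 -379.9   19.4]
bench [ 391.8 -152.3    2.1]
lid n 1935 82.57479720453966
(((674.5675659179688, 34.64041519165039), 78.19552612304688), ((674.0125122070312, 33.95164489746094), (152.32473754882812, 155.71266174316406), 20.179109573364258))
knob 84 [673.63133186  33.29096478 121.1008151 ] [687.05652847  46.93423932 130.34351781] (((674.559814453125, 34.31088638305664), 14.799598693847656), ((674.4480590820312, 34.008323669433594), (28.0076904296875, 29.224430084228516), 142.01480102539062))
black (((559.80126953125, 256.3318786621094), 69.4684066772461), ((559.097412109375, 255.80593872070312), (135.27565002441406, 138.18661499023438), 16.96552848815918)) 74.16839551438079
pad ((457.154296875, 25.43639373779297), (227.68844604492188, 250.91436767578125), 1.4743752479553223) 5.7262719641487365
scoop 630 [ 397.23980563 -310.5975378    20.08986091] [ 581.72673803 -196.7446988   122.33445159]
```

View pics/top_scoop.png

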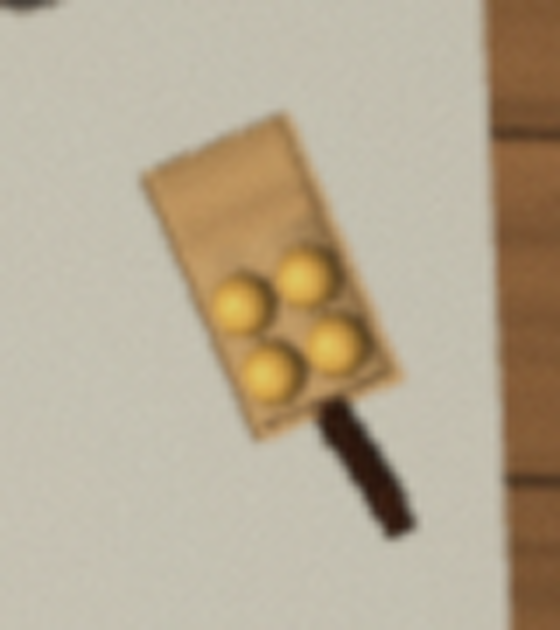

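View pics/top_lid.png

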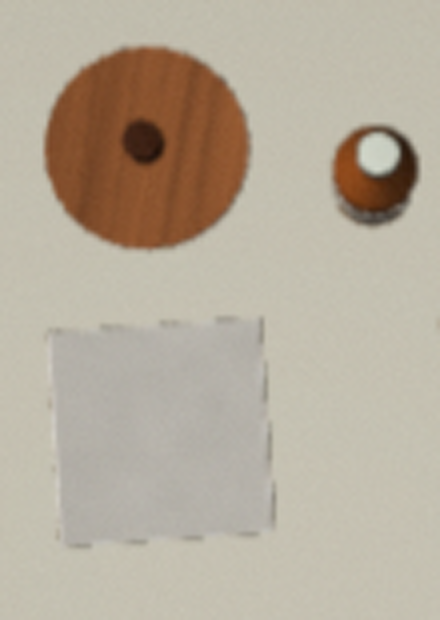

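```bash
python3 - <<'E'
from h import *
f=np.load('last_top.npz'); W=np.load('Wt.npy'); im=f['image']
# pad by colour/height
q=np.zeros(W.shape[:2],bool); q[195:262,242:308]=1
q&=(W[...,2]>4)
c,l,st,ce=cv2.connectedComponentsWithStats(q.astype(np.uint8))
i=1+np.argmax(st[1:,4]); print(st[i],cv2.minAreaRect(W[l==i][:,:2].astype(np.float32)),W[l==i].mean(0),np.median(W[l==i][:,2]))
print(im[228,275],im[228,230])
# handle : points above 50
s=(W[...,2]>50);s[:,:335]=0;s[:,400:]=0;s[:185]=0;s[255:]=0
P=W[s]; print(len(P)); print(P[np.argsort(P[:,2])].round(0))
t=(W[...,2]>35)&(W[...,2]<50);t[:,:335]=0;t[:,400:]=0;t[:185]=0;t[255:]=0
print(cv2.minAreaRect(W[t][:,:2].astype(np.float32)))
t=(W[...,2]>12);t[:,:335]=0;t[:,400:]=0;t[:185]=0;t[255:]=0
ys,xs=np.where(t&(W[...,2]<50)); print(cv2.minAreaRect(W[t&(W[...,2]<50)][:,:2].astype(np.float32)))
E
```

```text
[ 245  198   63   63 2101] ((453.8076171875, 20.564346313476562), (190.98609924316406, 188.96102905273438), 6.51259708404541) [458.34840687  23.96030565   7.57892987] 7.179581502748988
[182 178 170] [196 191 177]
112
[[ 425. -285.   51.]
 [ 449. -279.   51.]
 [ 446. -276.   51.]
 [ 543. -203.   51.]
 [ 456. -291.   51.]
 [ 431. -282.   51.]
 [ 449. -276.   52.]
 [ 452. -278.   54.]
 [ 452. -284.   56.]
 [ 446. -278.   56.]
 [ 434. -281.   57.]
 [ 449. -281.   57.]
 [ 440. -278.   58.]
 [ 446. -281.   59.]
 [ 449. -284.   59.]
 [ 443. -278.   60.]
 [ 443. -281.   61.]
 [ 446. -284.   63.]
 [ 443. -284.   64.]
 [ 450. -286.   64.]
 [ 446. -286.   65.]
 [ 440. -280.   66.]
 [ 428. -284.   67.]
 [ 444. -289.   67.]
 [ 447. -289.   69.]
 [ 441. -286.   70.]
 [ 440. -283.   71.]
 [ 444. -286.   72.]
 [ 441. -289.   72.]
 [ 416. -289.   73.]
 [ 437. -283.   73.]
 [ 437. -280.   73.]
 [ 422. -286.   74.]
 [ 438. -288.   75.]
 [ 438. -285.   75.]
 [ 441. -291.   76.]
 [ 435. -285.   76.]
 [ 435. -282.   79.]
 [ 438. -294.   80.]
 [ 432. -285.   81.]
 [ 432. -281.   84.]
 [ 438. -290.   84.]
 
[... 977 characters left out ...]
.  109.]
 [ 424. -296.  109.]
 [ 409. -306.  109.]
 [ 406. -300.  111.]
 [ 421. -293.  111.]
 [ 412. -296.  111.]
 [ 421. -299.  111.]
 [ 403. -300.  112.]
 [ 412. -305.  112.]
 [ 418. -290.  112.]
 [ 412. -299.  113.]
 [ 409. -302.  113.]
 [ 406. -296.  113.]
 [ 412. -302.  113.]
 [ 421. -296.  113.]
 [ 418. -302.  115.]
 [ 409. -296.  115.]
 [ 418. -299.  115.]
 [ 415. -302.  115.]
 [ 415. -296.  116.]
 [ 412. -293.  116.]
 [ 415. -299.  117.]
 [ 418. -293.  117.]
 [ 415. -292.  122.]]
((503.52679443359375, -256.1978454589844), (140.29432678222656, 70.4586410522461), 24.648014068603516)
((488.2801208496094, -222.24002075195312), (142.42222595214844, 144.82901000976562), 24.512834548950195)
```

```bash
cat >> h.py <<'E'
def ray(f,uv,z):
    K=np.asarray(f['K'],float);k1=float(f['k1']);T=np.asarray(f['cam_to_world'],float)
    d=cv2.undistortPoints(np.array(uv,float).reshape(-1,1,2),K,np.array([k1,0,0,0,0.])).reshape(-1,2)
    D=np.c_[d,np.ones(len(d))]@T[:3,:3].T; t=(np.asarray(z)-T[2,3])/D[:,2]
    return T[:3,3]+D*t[:,None] if np.ndim(t) else T[:3,3]+D*t
def go(target,Rt=None):
    s=monitor.get_state(); Rm=rot(s['tool_rot']); d=np.asarray(target)-s['tcp_pos']
    print('tcp',s['tcp_pos'].round(1),'d',d.round(1),'units shift (cur frame)',(Rm.inv().apply(d)/30).round(2))
    if Rt is not None:
        print('turn units (cur frame)',((Rm.inv()*Rt).as_rotvec()/.1).round(2))
E
python3 - <<'E'
from h import *
f=np.load('last_top.npz')
pc=ray(f,[(247.5,203),(300.5,200),(303,252.5),(251,256)],6.); print('pad',pc.round(1),pc.mean(0))
s=ray(f,[(325+145/7,175+178/7),(325+287/7,175+113/7),(325+402/7,175+378/7),(325+258/7,175+440/7)],np.array([42,42,45,45.]))
print('scoop',s.round(1),s.mean(0)); a=(s[:2].mean(0)-s[2:].mean(0));print(np.degrees(np.arctan2(a[1],a[0])),np.hypot(*a[:2]),np.linalg.norm(s[0]-s[1]))
st=monitor.get_state(); go((674,34,113))
E
```

```text
pad [[533.7 112.6   6. ]
 [547.4 -55.    6. ]
 [382.1 -67.3   6. ]
 [366.9  96.2   6. ]] [457.51483302  21.62096685   6.        ]
scoop [[ 547.8 -196.2   42. ]
 [ 578.3 -258.6   42. ]
 [ 462.2 -311.5   45. ]
 [ 433.4 -248.4   45. ]] [ 505.41241611 -253.67642302   43.5       ]
24.51240802617684 126.65469499711531 69.44231314874484
tcp [ 164.3 -705.7  252.5] d [ 509.7  739.7 -139.5] units shift (cur frame) [ 22.14 -20.16   4.67]
```

```bash
python3 -m inch '[0.9,-0.82,-0.2,0,0,0,-1, 0.9,-0.82,-0.2,0,0,0,-1, 0.9,-0.82,-0.2,0,0,0,-1, 0.9,-0.82,-0.2,0,0,0,-1, 0.9,-0.82,0,0,0,0,-1, 0.9,-0.82,0,0,0,0,-1, 0.9,-0.82,0,0,0,0,-1, 0.9,-0.82,0,0,0,0,-1, 0.9,-0.82,0,0,0,0,-1, 0.9,-0.82,0,0,0,0,-1]' 50
python3 - <<'E'
from h import *
s=monitor.get_state();print(s['joints'].round(3));go((674,34,113))
E
```

```text
clock: 0.93
tcp_pos: [372.1, -403.6, 277.1]
tool_rot: [-0.0, 0.993, 0.114, -0.0]
wrist_force: [0.5, -0.6, -0.8]
width: 85.5
[ 0.755  0.361 -0.044  1.977  0.022  0.805 -0.643]
tcp [ 372.1 -403.6  277.1] d [ 301.9  437.6 -164.1] units shift (cur frame) [ 13.11 -11.92   5.47]
```

```bash
python3 -m inch '[0.9,-0.82,0,0,0,0,-1, 0.9,-0.82,0,0,0,0,-1, 0.9,-0.82,0,0,0,0,-1, 0.9,-0.82,0,0,0,0,-1, 0.9,-0.82,0,0,0,0,-1, 0.9,-0.82,0,0,0,0,-1, 0.9,-0.82,0,0,0,0,-1, 0.9,-0.82,0,0,0,0,-1, 0.9,-0.82,0,0,0,0,-1, 0.9,-0.82,0,0,0,0,-1]' 50
python3 - <<'E'
from h import *
s=monitor.get_state();print(s['joints'].round(3));go((674,34,113))
E
```

```text
clock: 1.77
tcp_pos: [579.3, -102.8, 277.1]
tool_rot: [0.0, 0.993, 0.114, -0.0]
wrist_force: [0.8, -1.1, -0.2]
width: 85.4
[ 0.156  0.411 -0.107  1.89   0.057  0.845 -1.323]
tcp [ 579.3 -102.8  277.1] d [  94.7  136.8 -164.1] units shift (cur frame) [ 4.11 -3.73  5.47]
```

```bash
python3 -m inch '[0.9,-0.82,0,0,0,0,-1, 0.9,-0.82,0,0,0,0,-1, 0.9,-0.82,0,0,0,0,-1, 0.9,-0.82,0,0,0,0,-1, 0,0,0.6,0,0,0,-1, 0,0,0.6,0,0,0,-1, 0,0,0.6,0,0,0,-1, 0,0,0,0,0,0,-1]' 50
python3 - <<'E'
from h import *
s=monitor.get_state();print(s['joints'].round(3));go((674,34,113))
E
```

```text
clock: 2.43
tcp_pos: [659.7, 16.0, 219.4]
tool_rot: [-0.0, 0.993, 0.115, -0.003]
wrist_force: [-0.7, 0.6, 0.1]
width: 85.2
[-0.04   0.56  -0.107  1.78   0.078  0.812 -1.526]
tcp [659.7  16.  219.4] d [  14.3   18.  -106.4] units shift (cur frame) [ 0.62 -0.47  3.54]
```

```bash
python3 -m inch '[0.6,-0.47,0,0,0,0,-1, 0,0,0.8,0,0,0,-1, 0,0,0.8,0,0,0,-1, 0,0,0.7,0,0,0,-1, 0,0,0.4,0,0,0,-1, 0,0,0,0,0,0,-1, 0,0,0,0,0,0,-1]' 50
python3 - <<'E'
from h import *
go((674,34,113)); f=grab('side'); save(f['image'],'s1.png',(180,120,380,270),4)
E
```

```text
clock: 3.02
tcp_pos: [676.1, 33.5, 142.6]
tool_rot: [0.0, 0.993, 0.114, -0.0]
wrist_force: [0.2, -0.6, 0.8]
width: 85.5
tcp [676.1  33.5 142.6] d [ -2.1   0.5 -29.6] units shift (cur frame) [-0.06 -0.03  0.99]
```

View pics/s1.png

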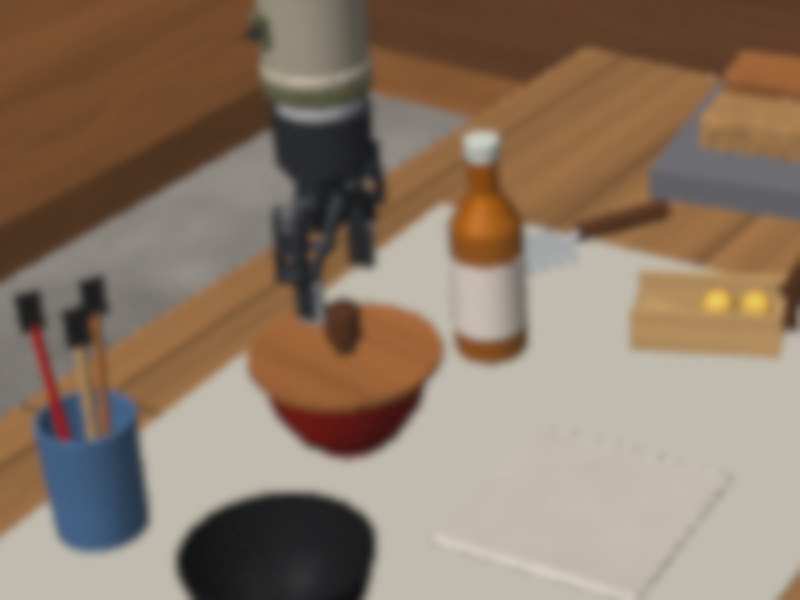

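```bash
cat >> h.py <<'E'
def proj(f,P):
    T=np.linalg.inv(np.asarray(f['cam_to_world'],float)); r=cv2.Rodrigues(T[:3,:3])[0]
    return cv2.projectPoints(np.array(P,float).reshape(-1,1,3),r,T[:3,3],np.asarray(f['K'],float),np.array([float(f['k1']),0,0,0,0.]))[0].reshape(-1,2)
E
python3 - <<'E'
from h import *
f=np.load('last_side.npz')
p=proj(f,[(674,34,108),(674,34,123),(676,33.5,120),(676+.227*43,33.5-.974*43,133),(676-.227*43,33.5+.974*43,133)])
print(((p-[180,120])*4).round(0))
E
```

```text
[[341. 324.]
 [339. 307.]
 [338. 310.]
 [360. 270.]
 [312. 322.]]
```

```bash
python3 -m inch '[-0.06,0,0.5,0,0,0,-1, 0,0,0.48,0,0,0,-1, 0,0,0,0,0,0,-1, 0,0,0,0,0,0,1, 0,0,0,0,0,0,1, 0,0,0,0,0,0,1, 0,0,0,0,0,0,1, 0,0,0,0,0,0,1, 0,0,0,0,0,0,1, 0,0,0,0,0,0,1]' 50
```

```text
clock: 3.9
tcp_pos: [674.7, 33.3, 113.9]
tool_rot: [0.0, 0.993, 0.114, 0.001]
wrist_force: [-2.4, 0.1, 5.7]
width: 28.5
```

```bash
python3 -m inch '[0,0,-0.3,0,0,0,1, 0,0,-0.3,0,0,0,1, 0,0,-0.5,0,0,0,1, 0,0,-0.5,0,0,0,1, 0,0,0,0,0,0,1, 0,0,0,0,0,0,1]'
python3 - <<'E'
from h import *
s=monitor.get_state();print(s['joints'].round(3));go((457.5,21.6,170)); f=grab('side'); save(f['image'],'s2.png',(180,120,380,270),4)
E
```

```text
clock: 4.4
tcp_pos: [674.7, 33.3, 162.1]
tool_rot: [0.0, 0.993, 0.114, 0.001]
wrist_force: [-0.1, -0.2, -2.3]
width: 28.6
[-0.069  0.64  -0.1    1.792  0.092  0.712 -1.561]
tcp [674.7  33.3 162.1] d [-217.2  -11.7    7.9] units shift (cur frame) [-7.14 -1.26 -0.28]
```

View pics/s2.png

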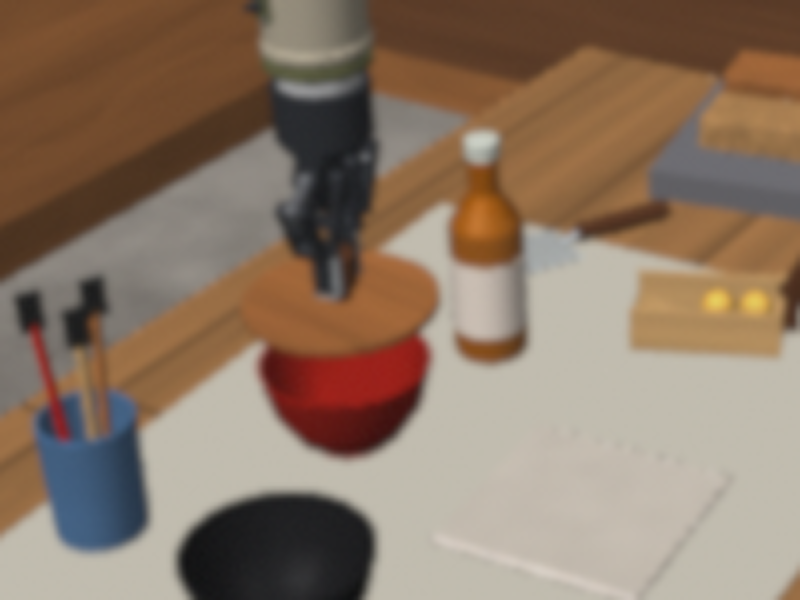

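```bash
python3 -m inch '[-0.9,-0.16,0,0,0,0,1, -0.9,-0.16,0,0,0,0,1, -0.9,-0.16,0,0,0,0,1, -0.9,-0.16,0,0,0,0,1, -0.9,-0.16,0,0,0,0,1, -0.9,-0.16,0,0,0,0,1, -0.9,-0.16,0.3,0,0,0,1, -0.84,-0.14,0.3,0,0,0,1, 0,0,0.5,0,0,0,1, 0,0,0,0,0,0,1]'
python3 - <<'E'
from h import *
s=monitor.get_state();print(s['joints'].round(3));go((457.5,21.6,45.5))
E
```

```text
clock: 5.28
tcp_pos: [454.6, 21.3, 126.0]
tool_rot: [0.0, 0.993, 0.114, -0.002]
wrist_force: [0.9, -0.5, -1.5]
width: 28.7
[-0.111  0.504 -0.083  2.311  0.122  0.335 -1.642]
tcp [454.6  21.3 126. ] d [  2.9   0.3 -80.5] units shift (cur frame) [0.11 0.01 2.68]
```

```bash
python3 -m inch '[0.1,0,0.6,0,0,0,1, 0,0,0.6,0,0,0,1, 0,0,0.6,0,0,0,1, 0,0,0.4,0,0,0,1, 0,0,0.3,0,0,0,1, 0,0,0,0,0,0,1, 0,0,0,0,0,0,1]'
python3 - <<'E'
from h import *
s=monitor.get_state();print(s['joints'].round(3));go((457.5,21.6,45.5))
E
```

```text
clock: 5.87
tcp_pos: [460.2, 22.3, 52.6]
tool_rot: [0.0, 0.993, 0.114, -0.0]
wrist_force: [-0.6, -0.2, -2.0]
width: 28.4
[-0.147  0.658 -0.036  2.342  0.153  0.145 -1.668]
tcp [460.2  22.3  52.6] d [-2.7 -0.7 -7.1] units shift (cur frame) [-0.09  0.    0.24]
```

```bash
python3 -m inch '[0,0,0.13,0,0,0,1, 0,0,0.1,0,0,0,1, 0,0,0,0,0,0,1, 0,0,0,0,0,0,1]'
python3 - <<'E'
from h import *
s=monitor.get_state();print(s['joints'].round(3));go((457.5,21.6,45.5))
E
```

```text
clock: 6.2
tcp_pos: [460.1, 22.2, 46.2]
tool_rot: [-0.0, 0.993, 0.114, 0.0]
wrist_force: [-0.3, -0.4, -2.1]
width: 28.9
[-0.149  0.671 -0.032  2.345  0.161  0.126 -1.676]
tcp [460.1  22.2  46.2] d [-2.6 -0.6 -0.7] units shift (cur frame) [-0.09 -0.    0.02]
```

```bash
python3 -m inch '[0,0,0.03,0,0,0,1, 0,0,0,0,0,0,0.3, 0,0,0,0,0,0,-0.5, 0,0,0,0,0,0,-1, 0,0,0,0,0,0,-1, 0,0,0,0,0,0,-1, 0,0,-0.5,0,0,0,-1, 0,0,-0.7,0,0,0,-1, 0,0,-1,0,0,0,-1, 0,0,-1,0,0,0,-1]'
python3 -m inch '[0,0,-1,0,0,0,-1, 0,0,-1,0,0,0,-1, 0,0,-1,0,0,0,-1, 0,0.8,-0.6,0,0,0,-1, 0,0.9,0,0,0,0,-1, 0,0.9,0,0,0,0,-1, 0,0.9,0,0,0,0,-1, 0,0,0,0,0,0,-1]'
python3 - <<'E'
from h import *
s=monitor.get_state();print(s['joints'].round(3))
f=grab('top'); W=cloud(f); save(f['image'],'t2.png',(150,80,420,300),2.9)
m=(W[...,2]>28); m[:195]=0;m[275:]=0;m[:,235:]&=True; m[:,:235]=0;m[:,315:]=0
print(m.sum(), W[m].mean(0) if m.any() else '')
f=grab('side');save(f['image'],'s3.png',(180,120,380,270),4)
E
```

```text
clock: 7.03
tcp_pos: [459.3, 22.2, 141.7]
tool_rot: [0.0, 0.993, 0.114, -0.001]
wrist_force: [0.5, 0.1, -0.0]
width: 85.0
clock: 7.7
tcp_pos: [484.3, -85.0, 249.3]
tool_rot: [0.001, 0.994, 0.111, 0.0]
wrist_force: [-0.7, -0.1, -0.1]
width: 85.5
[ 0.15   0.33  -0.121  2.123  0.064  0.691 -1.361]
2897 [451.50208378 -69.52537285 640.96246174]
```

View pics/t2.png

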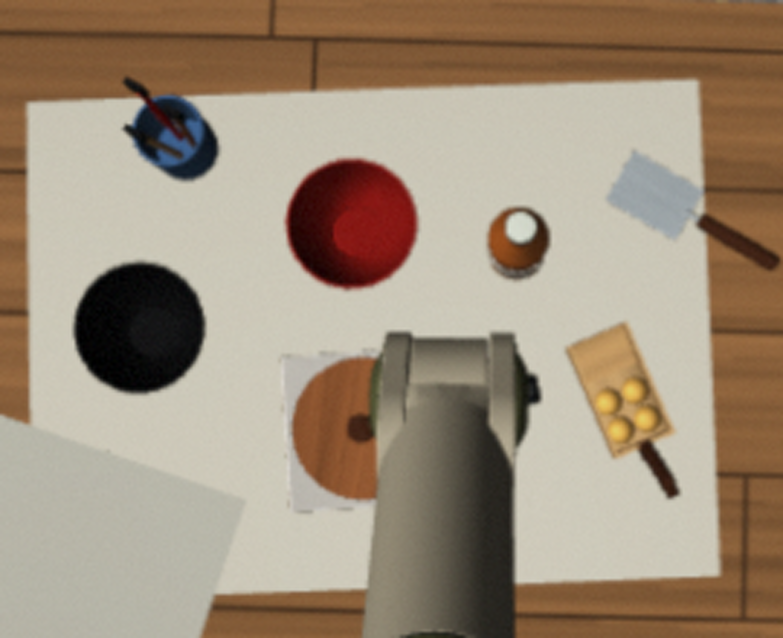

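View pics/s3.png

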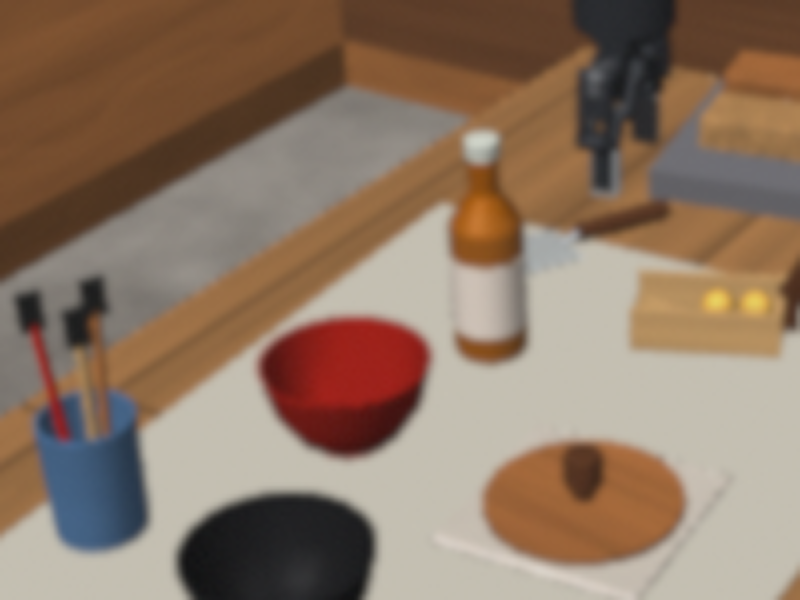

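```bash
cat > kin.py <<'E'
import numpy as np, itertools
from scipy.optimize import least_squares
from scipy.spatial.transform import Rotation as R
D=[([1.26532807,.60007987,-.00251759,1.60002385,.00182549,.9429089,-.07981385],[164.298,-705.75,252.49]),
([.755,.361,-.044,1.977,.022,.805,-.643],[372.1,-403.6,277.1]),
([.156,.411,-.107,1.89,.057,.845,-1.323],[579.3,-102.8,277.1]),
([-.069,.64,-.1,1.792,.092,.712,-1.561],[674.7,33.3,162.1]),
([-.111,.504,-.083,2.311,.122,.335,-1.642],[454.6,21.3,126]),
([-.147,.658,-.036,2.342,.153,.145,-1.668],[460.2,22.3,52.6]),
([-.149,.671,-.032,2.345,.161,.126,-1.676],[460.1,22.2,46.2]),
([.15,.33,-.121,2.123,.064,.691,-1.361],[484.3,-85,249.3])]
def fk(q,L,s):
    ax=['z','y','z','y','z','y','z']; r=R.identity(); p=np.zeros(3)
    offs=[[0,0,L[0]],[0,0,0],[L[4],0,L[1]],[L[5],0,0],[0,0,L[2]],[L[6],0,0],[0,0,L[3]]]
    # link after each joint
    for i in range(7):
        r=r*R.from_euler(ax[i],s[i]*q[i]); p=p+r.apply(offs[i])
    return p,r
def fit():
    best=None
    for a,b,c in itertools.product([1,-1],repeat=3):
        s=[-1,1,a,1,b,1,c]
        f=lambda L: np.concatenate([fk(q,L,s)[0]-np.array(t) for q,t in D])
        o=least_squares(f,[300,400,400,250,0,0,0])
        if best is None or o.cost<best[0]-1: best=(o.cost,o.x,s)
    return best
if __name__=='__main__':
    b=fit(); print(b)
    for q,t in D: print((fk(q,b[1],b[2])[0]-t).round(1), fk(q,b[1],b[2])[1].as_quat().round(3))
E
python3 kin.py
```

```text
(np.float64(3102.987093121045), array([-686.91270717,  631.68776277,  442.85611966, -658.64388145,
        -41.89519424,   -2.30364742,  -40.00230624]), [-1, 1, -1, 1, 1, 1, 1])
[52.2 16.5  5.4] [0.558 0.83  0.002 0.   ]
[22.7 27.3 -5.6] [0.043 0.999 0.013 0.009]
[ 1.4 -1.5 -4.9] [-0.575  0.817  0.034  0.026]
[  3.7 -25.6   3.1] [-0.73   0.681  0.046  0.038]
[ 4.5 -0.5 -1.8] [-0.754  0.656  0.033  0.023]
[-2.4 21.3  5.6] [-0.748  0.663  0.018  0.013]
[-4.8 23.   6.6] [-0.748  0.663  0.015  0.013]
[ 0.1  2.6 -8.3] [-0.595  0.803  0.031  0.025]
```

```bash
cat > kin.py <<'E'
import numpy as np, itertools, json
from scipy.optimize import least_squares
from scipy.spatial.transform import Rotation as R
exec(open('kdata.py').read())
def fk(q,P,s):
    r=R.identity(); p=np.zeros(3)
    ax='zyzyzyz'; L=P[:14]; o=P[14:]
    offs=[[0,0,L[0]],[0,L[1],0],[L[2],L[3],L[4]],[L[5],L[6],0],[L[7],L[8],L[9]],[L[10],L[11],0],[0,0,L[12]]]
    for i in range(7):
        r=r*R.from_euler(ax[i],s[i]*(q[i]+o[i])); p=p+r.apply(offs[i])
    return p,r
def res(P,s,w=300,reg=.02):
    e=[]
    for q,t,o in D:
        p,r=fk(q,P,s); e+=[p-np.array(t), w*(R.from_quat([o[1],o[2],o[3],o[0]]).inv()*r).as_rotvec()]
    x0=np.r_[300,0,0,0,400,0,0,0,0,400,0,0,250,0]
    wt=np.r_[.002,reg,reg,reg,.002,reg,reg,reg,reg,.002,reg,reg,.002,1]
    return np.concatenate(e+[wt*(P[:14]-x0), 5*P[14:20]])
def fit():
    best=None
    for a,b,c in itertools.product([1,-1],repeat=3):
      for o7 in (1.571,-1.571):
        s=[-1,1,a,1,b,1,c]; P0=np.r_[300,0,0,0,400,0,0,0,0,400,0,0,250,0,np.zeros(6),o7]
        o=least_squares(res,P0,args=(s,))
        if best is None or o.cost<best[0]: best=(o.cost,o.x,s)
    return best
if __name__=='__main__':
    b=fit(); print(b[0],b[1].round(3),b[2]); json.dump([list(b[1]),b[2]],open('kin.json','w'))
    for q,t,o in D: p,r=fk(q,b[1],b[2]); print((p-t).round(1), (R.from_quat([o[1],o[2],o[3],o[0]]).inv()*r).as_rotvec().round(3))
E
cat > kdata.py <<'E'
Q0=[0,.9935,.1142,0]
D=[([1.26532807,.60007987,-.00251759,1.60002385,.00182549,.9429089,-.07981385],[164.298,-705.75,252.49],Q0),
([.755,.361,-.044,1.977,.022,.805,-.643],[372.1,-403.6,277.1],Q0),
([.156,.411,-.107,1.89,.057,.845,-1.323],[579.3,-102.8,277.1],Q0),
([-.069,.64,-.1,1.792,.092,.712,-1.561],[674.7,33.3,162.1],Q0),
([-.111,.504,-.083,2.311,.122,.335,-1.642],[454.6,21.3,126],[0,.9935,.1142,-.002]),
([-.147,.658,-.036,2.342,.153,.145,-1.668],[460.2,22.3,52.6],Q0),
([-.149,.671,-.032,2.345,.161,.126,-1.676],[460.1,22.2,46.2],Q0),
([.15,.33,-.121,2.123,.064,.691,-1.361],[484.3,-85,249.3],[.001,.994,.111,0])]
E
python3 kin.py
```

```text
1.4205770813597962 [ 2.24420e+02 -2.94750e+01  1.87200e+00 -1.18100e+01  6.46320e+02
 -4.62000e-01 -1.18100e+01 -2.54500e+00 -2.06200e+00  4.42896e+02
  8.86000e-01 -2.06200e+00  2.44097e+02  0.00000e+00 -2.00000e-03
 -2.00000e-03  2.00000e-03  9.00000e-03 -1.00000e-03 -7.00000e-03
 -1.57100e+00] [-1, 1, -1, 1, -1, 1, -1]
[-0.1 -0.   0.1] [ 0.001 -0.     0.   ]
[-0.1  0.  -0.1] [ 0.    -0.001 -0.   ]
[-0.  -0.  -0.1] [ 0.001 -0.001  0.001]
[0.1 0.1 0. ] [-0.001  0.002 -0.   ]
[ 0.1 -0.3  0. ] [-0.    -0.     0.001]
[-0.3  0.2 -0.2] [ 0.    -0.001 -0.001]
[ 0.2 -0.1  0.1] [-0.     0.002  0.   ]
[0.1 0.3 0.2] [ 0.     0.001 -0.001]
```

```bash
cat > ik.py <<'E'
import json
from kin import *
P,S=json.load(open('kin.json')); P=np.array(P)
lo=np.array([-2.57,-.35,-1.29,.11,-1.05,.11,-2.63])+.03; hi=np.array([2.57,1.97,1.29,2.56,4.19,1.86,2.63])-.03
def ik(p,r,q0):
    def f(q):
        a,b=fk(q,P,S); return np.r_[(a-p),200*(r.inv()*b).as_rotvec(),.02*(q-q0)]
    best=None; rng=np.random.default_rng(0)
    for k in range(6):
        x=np.clip(q0+(rng.normal(0,.4,7) if k else 0),lo+1e-3,hi-1e-3)
        o=least_squares(f,x,bounds=(lo,hi)); a,b=fk(o.x,P,S); e=(np.linalg.norm(a-p),np.degrees((r.inv()*b).magnitude()))
        if best is None or o.cost<best[2]: best=(o.x,e,o.cost)
    return best
def toolrot(yaw,pitch,s=-1,lean=30):
    # scoop rot: yaw then nose-down pitch (deg) ; tool in scoop frame
    sc=R.from_euler('z',yaw,degrees=True)*R.from_euler('y',pitch,degrees=True)
    l=np.radians(lean); z=np.array([np.sin(l),0,-np.cos(l)]); y=np.array([0,s,0.]); x=np.cross(y,z)
    return sc,sc*R.from_matrix(np.c_[x,y,z])
GL=np.array([164,0,-68.8])  # grip->lip
def tcp_from_lip(lip,yaw,pitch,s=-1):
    sc,t=toolrot(yaw,pitch,s); g=np.array(lip)-sc.apply(GL); return g-t.apply([0,0,3]),t
E
python3 - <<'E'
from ik import *
q0=np.array([.5,.4,-.1,2.1,.06,.6,-1.0])
for s in(-1,1):
  yaw=24.5;d=np.array([np.cos(np.radians(yaw)),np.sin(np.radians(yaw)),0])
  lip=np.array([504.5,-255,21.4])+65*d
  p,t=tcp_from_lip(lip,yaw,0,s); b=ik(p,t,q0); print('grasp',s,p.round(0),b[0].round(2),np.round(b[1],2))
bowl=np.array([674,34,0])
for yaw in(-20,0,10,24.5,35,45):
  for s in (-1,):
    d=np.array([np.cos(np.radians(yaw)),np.sin(np.radians(yaw)),0]); q=q0
    for pit in(0,20,40,55):
      p,t=tcp_from_lip(bowl-42*d+[0,0,100],yaw,pit,s); b=ik(p,t,q); q=b[0]; print(yaw,pit,p.round(0),b[0].round(2),np.round(b[1],2))
E
```

```text
grasp -1 [ 413. -297.   93.] [ 1.37  0.83 -0.94  2.31  1.58  0.18 -2.  ] [0. 0.]
grasp 1 [ 413. -297.   93.] [ 1.34  0.81 -0.9   2.31  1.6   0.14  1.12] [0. 0.]
-20 0 [479. 105. 171.] [-1.12  0.59  0.91  2.38 -1.02  0.14 -1.31] [9.94 6.68]
-20 20 [511.  93. 224.] [-1.03  0.56  1.04  2.2  -0.77  0.6  -1.38] [0. 0.]
-20 40 [559.  76. 261.] [-0.82  0.64  1.    1.92 -0.63  1.13 -1.43] [0. 0.]
-20 55 [600.  61. 277.] [-0.64  0.74  0.92  1.7  -0.6   1.49 -1.43] [0. 0.]
0 0 [466.  34. 171.] [-0.61  0.4   0.5   2.4  -1.02  0.14 -0.75] [18.46 12.  ]
0 20 [501.  34. 224.] [-0.78  0.44  0.82  2.25 -0.7   0.5  -1.  ] [0. 0.]
0 40 [551.  34. 261.] [-0.73  0.58  0.89  1.93 -0.49  1.06 -1.16] [0. 0.]
0 55 [596.  34. 277.] [-0.62  0.71  0.85  1.69 -0.43  1.43 -1.19] [0. 0.]
10 0 [470.  -2. 171.] [ 0.34  0.4  -0.52  2.38  1.15  0.14 -2.6 ] [16.4  10.72]
10 20 [504.   4. 224.] [ 0.52  0.45 -0.85  2.19  0.69  0.57 -2.22] [0. 0.]
10 40 [553.  13. 261.] [ 0.47  0.58 -0.9   1.87  0.46  1.12 -2.03] [0. 0.]
10 55 [597.  20. 277.] [ 0.37  0.7  -0.85  1.63  0.39  1.47 -1.99] [0. 0.]
24.5 0 [485. -52. 171.] [ 
[... 191 characters left out ...]
.97 -1.04] [0. 0.]
24.5 55 [603.   1. 277.] [-0.43  0.6   0.45  1.69 -0.07  1.31 -1.1 ] [0. 0.]
35 0 [504. -85. 171.] [ 0.65  0.51 -0.57  2.29 -1.02  0.14  0.24] [3.28 2.28]
35 20 [532. -65. 224.] [-0.03  0.39  0.13  2.13 -0.34  0.51 -0.59] [0. 0.]
35 40 [573. -36. 261.] [-0.29  0.47  0.31  1.89 -0.05  0.95 -0.93] [0. 0.]
35 55 [610. -11. 277.] [-0.38  0.59  0.36  1.69  0.04  1.27 -1.01] [0. 0.]
45 0 [ 527. -113.  171.] [ 0.9   0.63 -0.85  2.21  0.12  0.18 -0.68] [0. 0.]
45 20 [552. -88. 224.] [ 0.57  0.48 -0.62  2.04  0.27  0.59 -0.99] [0. 0.]
45 40 [587. -53. 261.] [ 0.29  0.51 -0.51  1.83  0.4   1.04 -1.2 ] [0. 0.]
45 55 [619. -21. 277.] [ 0.12  0.59 -0.44  1.66  0.45  1.37 -1.28] [0. 0.]
```

```bash
cat >> ik.py <<'E'
def tcp_lip2(lip,yaw,pitch,lean,s=-1,up=0):
    # up: grip moved up along the bar
    sc,t=toolrot(yaw,pitch,s,lean); gl=GL-up*np.array([-.5,0,.866]); return np.array(lip)-sc.apply(gl)-t.apply([0,0,3]),t
E
python3 - <<'E'
from ik import *
q0=np.array([.5,.4,-.1,2.1,.06,.6,-1.0]); bowl=np.array([674,34,0])
for lean in(10,18):
  yaw=24.5;d=np.array([np.cos(np.radians(yaw)),np.sin(np.radians(yaw)),0])
  lip=np.array([504.5,-255,21.4])+65*d
  p,t=tcp_lip2(lip,yaw,0,lean); b=ik(p,t,q0); print('grasp',lean,p.round(0),b[0].round(2),np.round(b[1],2))
  for yaw in(10,24.5,35,45):
    d=np.array([np.cos(np.radians(yaw)),np.sin(np.radians(yaw)),0]); q=b[0]
    for pit in(0,10,20,50):
      p,t=tcp_lip2(bowl-42*d+[0,0,100],yaw,pit,lean); c=ik(p,t,q); q=c[0]; print(yaw,pit,p.round(0),c[0].round(2),np.round(c[1],2))
E
```

```text
grasp 10 [ 414. -296.   93.] [ 0.8   0.61 -0.32  2.25  0.17  0.21 -0.75] [0. 0.]
10 0 [471.  -2. 172.] [-0.11  0.4  -0.01  2.34 -0.04  0.23 -1.48] [0. 0.]
10 10 [485.   1. 199.] [-0.13  0.4   0.02  2.19 -0.02  0.55 -1.5 ] [0. 0.]
10 20 [505.   4. 224.] [-0.15  0.43  0.04  2.05 -0.01  0.84 -1.51] [0. 0.]
10 50 [583.  18. 272.] [-0.18  0.65  0.07  1.6   0.    1.58 -1.51] [0. 0.]
24.5 0 [486. -52. 172.] [ 0.19  0.43 -0.22  2.28  0.07  0.29 -1.21] [0. 0.]
24.5 10 [500. -45. 199.] [ 0.09  0.42 -0.16  2.15  0.12  0.58 -1.29] [0. 0.]
24.5 20 [517. -37. 224.] [ 0.02  0.44 -0.13  2.02  0.15  0.85 -1.34] [0. 0.]
24.5 50 [590.  -4. 272.] [-0.13  0.65 -0.05  1.61  0.19  1.57 -1.39] [0. 0.]
35 0 [505. -84. 172.] [ 0.36  0.46 -0.34  2.21  0.12  0.36 -1.01] [0. 0.]
35 10 [517. -76. 199.] [ 0.23  0.44 -0.26  2.1   0.2   0.62 -1.13] [0. 0.]
35 20 [533. -65. 224.] [ 0.13  0.46 -0.22  1.99  0.24  0.87 -1.21] [0. 0.]
35 50 [598. -19. 272.] [-0.1   0.64 -0.12  1.62  0.32  1.55 -1.3 ] [0. 0.]
45 0 [ 528. -112.  172.] [ 0.48  0.51 -0.43  2.13  0.17  0.44 -0.83] [0. 0.]
45 10 [ 539. -101.  199.] [ 0.33  0.4
[... 785 characters left out ...]
0.77 -1.6 ] [0. 0.]
24.5 50 [589.  -5. 272.] [ 0.17  0.65 -0.52  1.64  0.34  1.52 -1.62] [0. 0.]
35 0 [504. -85. 172.] [ 0.64  0.51 -0.66  2.25  0.47  0.25 -1.32] [0. 0.]
35 10 [517. -76. 199.] [ 0.56  0.48 -0.66  2.14  0.43  0.53 -1.35] [0. 0.]
35 20 [533. -65. 224.] [ 0.46  0.49 -0.63  2.02  0.42  0.79 -1.39] [0. 0.]
35 50 [598. -19. 272.] [ 0.16  0.64 -0.51  1.64  0.43  1.51 -1.47] [0. 0.]
45 0 [ 528. -112.  172.] [ 0.79  0.59 -0.81  2.16  0.49  0.38 -1.11] [0. 0.]
45 10 [ 538. -102.  199.] [ 0.67  0.54 -0.77  2.07  0.48  0.61 -1.18] [0. 0.]
45 20 [552. -88. 224.] [ 0.55  0.53 -0.72  1.97  0.5   0.84 -1.24] [0. 0.]
45 50 [608. -32. 272.] [ 0.19  0.65 -0.58  1.65  0.55  1.51 -1.37] [0. 0.]
```

```bash
python3 - <<'E'
from h import *; from ik import *
yaw=24.5;d=np.array([np.cos(np.radians(yaw)),np.sin(np.radians(yaw)),0])
lip=np.array([504.5,-255,21.4])+65*d
p,t=tcp_lip2(lip,yaw,0,10); pre=p-110*t.apply([0,0,1]); print(p,pre)
s=monitor.get_state(); Rm=rot(s['tool_rot'])
go(pre,t); print('shift in target frame',(t.inv().apply(pre-s['tcp_pos'])/30).round(2))
f=np.load('last_side.npz')
E
```

```text
[ 413.93979483 -296.2706632    93.15442326] [ 396.55835203 -304.19184305  201.48327609]
tcp [483.5 -80.9 249. ] d [ -86.9 -223.3  -47.5] units shift (cur frame) [-4.49  6.6   1.58]
turn units (cur frame) [ 0.17  1.74 -2.01]
shift in target frame [-5.91  5.57  0.56]
```

```bash
python3 -m inch '[0,0,0,0.04,0.44,-0.5,-1, 0,0,0,0.04,0.44,-0.5,-1, 0,0,0,0.04,0.44,-0.5,-1, 0,0,0,0.04,0.42,-0.5,-1, -0.8,0.76,0,0,0,0,-1, -0.8,0.76,0,0,0,0,-1, -0.8,0.76,0,0,0,0,-1, -0.8,0.76,0,0,0,0,-1, -0.8,0.76,0,0,0,0,-1, -0.8,0.76,0,0,0,0,-1]' 100
python3 -m inch '[-0.8,0.76,0.3,0,0,0,-1, -0.3,0.3,0.3,0,0,0,-1, 0,0,0,0,0,0,-1, 0,0,0,0,0,0,-1]'
python3 - <<'E'
from h import *; from ik import *
yaw=24.5;d=np.array([np.cos(np.radians(yaw)),np.sin(np.radians(yaw)),0])
lip=np.array([504.5,-255,21.4])+65*d
p,t=tcp_lip2(lip,yaw,0,10); go(p,t)
s=monitor.get_state(); print(s['joints'].round(2))
f=grab('side'); save(f['image'],'s4.png',(300,100,460,220),5)
f=grab('top'); save(f['image'],'t4.png',(300,160,440,265),5.6)
E
```

```text
clock: 8.63
tcp_pos: [411.2, -263.4, 224.1]
tool_rot: [-0.018, 0.973, 0.213, 0.085]
wrist_force: [0.8, -0.1, 1.5]
width: 85.5
clock: 8.97
tcp_pos: [398.3, -303.5, 200.3]
tool_rot: [-0.019, 0.973, 0.212, 0.085]
wrist_force: [0.5, 0.3, 0.6]
width: 85.3
tcp [ 398.3 -303.5  200.3] d [  15.7    7.2 -107.1] units shift (cur frame) [-0.05  0.    3.62]
turn units (cur frame) [-0.01  0.    0.02]
[ 0.85  0.41 -0.29  2.2  -0.07  0.46 -0.49]
```

View pics/s4.png

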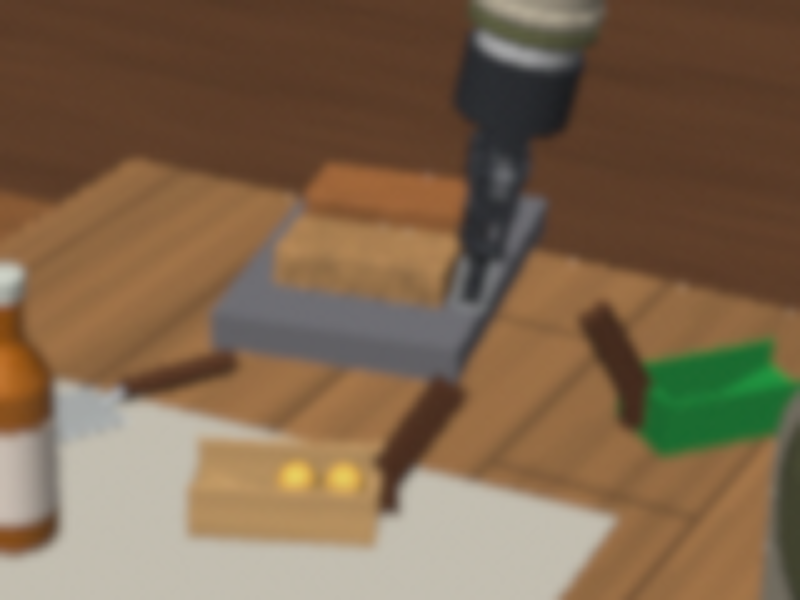

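View pics/t4.png

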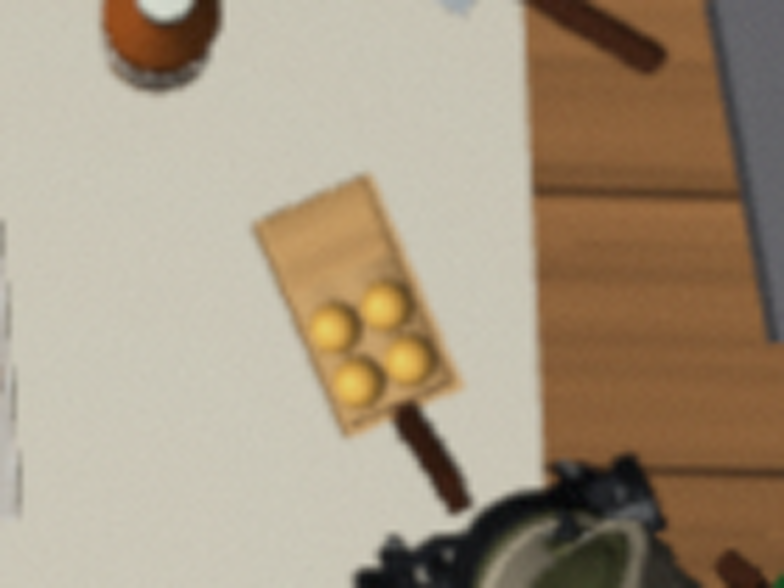

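```bash
python3 - <<'E'
from h import *
y=np.radians(24.5);d=np.array([np.cos(y),np.sin(y),0]);n=np.array([-d[1],d[0],0]);z=np.array([0,0,1])
c=np.array([504.5,-255,0]); g=c-99*d+90.2*z; b=-.5*d+.866*z; w=.866*d+.5*z
pts=[g+24*b+13*w+7*n,g+24*b-13*w+7*n,g+24*b+13*w-7*n,g+24*b-13*w-7*n,g, c+65*d+35*n+42*z, c+65*d-35*n+42*z, c-65*d+35*n+45*z,c-65*d-35*n+45*z]
fs=np.load('last_side.npz'); ft=np.load('last_top.npz')
print('side',((proj(fs,pts)-[300,100])*5).round(0).tolist()); print('top',((proj(ft,pts)-[300,160])*5.6).round(0).tolist())
E
```

```text
side [[438.0, 383.0], [471.0, 402.0], [439.0, 373.0], [472.0, 392.0], [436.0, 414.0], [189.0, 488.0], [200.0, 438.0], [380.0, 495.0], [386.0, 444.0]]
top [[437.0, 484.0], [451.0, 523.0], [462.0, 474.0], [475.0, 512.0], [442.0, 476.0], [256.0, 224.0], [372.0, 175.0], [349.0, 441.0], [466.0, 391.0]]
```

```bash
python3 -m inch '[0,0,0.9,0,0,0,-1, 0,0,0.9,0,0,0,-1, 0,0,0.8,0,0,0,-1, 0,0,0.6,0,0,0,-1, 0,0,0.4,0,0,0,-1, 0,0,0,0,0,0,-1, 0,0,0,0,0,0,-1]'
python3 - <<'E'
from h import *
s=monitor.get_state(); print(s['joints'].round(2),s['tcp_pos'])
f=grab('side'); save(f['image'],'s5.png',(320,120,440,210),6.6)
f=grab('top'); save(f['image'],'t5.png',(300,160,440,265),5.6)
E
```

```text
clock: 9.65
tcp_pos: [416.1, -295.4, 94.8]
tool_rot: [-0.018, 0.973, 0.214, 0.085]
wrist_force: [-0.3, 0.6, -0.3]
width: 85.6
[ 0.77  0.6  -0.25  2.26 -0.04  0.2  -0.53] [ 416.14589323 -295.43550651   94.75506115]
```

View pics/s5.png

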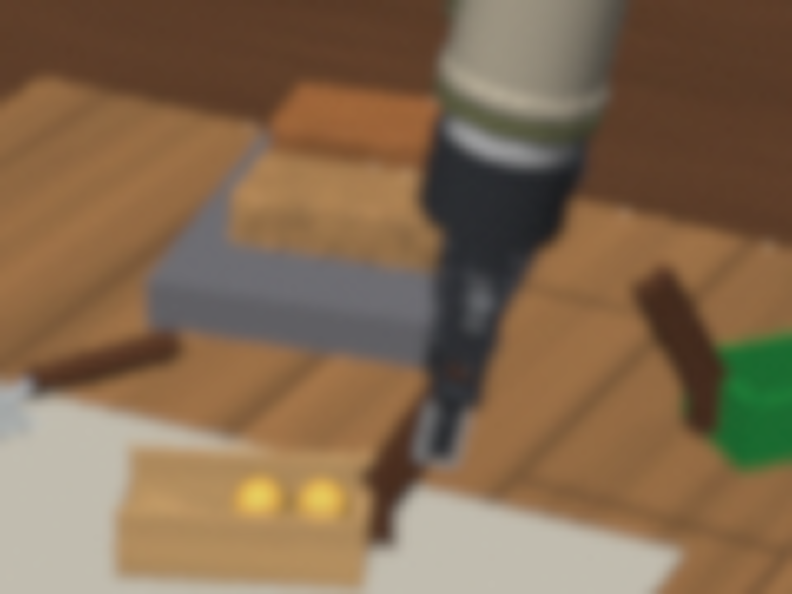

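View pics/t5.png

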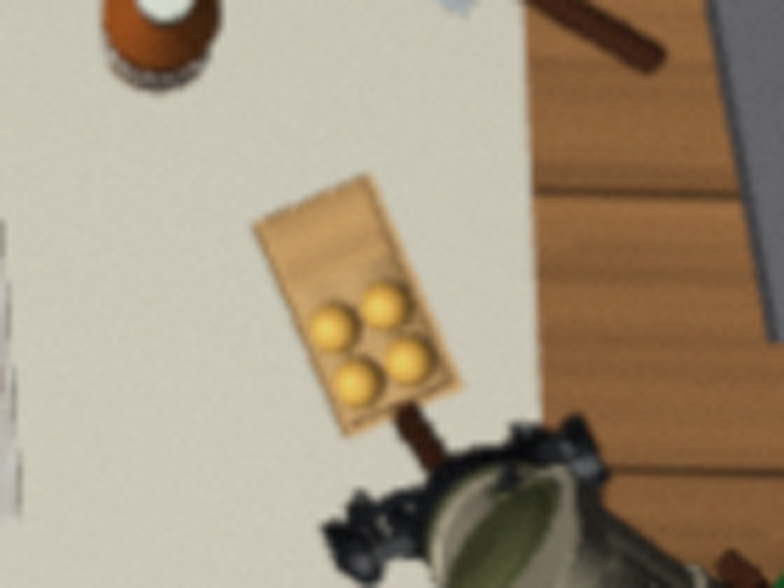

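```bash
python3 -m inch '[0.08,0,0.04,0,0,0,-1, 0,0,0,0,0,0,0.3, 0,0,0,0,0,0,0.5, 0,0,0,0,0,0,0.6, 0,0,0,0,0,0,1, 0,0,0,0,0,0,1, 0,0,0,0,0,0,1, 0,0,0,0,0,0,1, 0,0,0,0,0,0,1]' 110
python3 -m inch '[0,0,-0.15,0,0,0,1, 0,0,-0.2,0,0,0,1, 0,0,-0.3,0,0,0,1, 0,0,-0.3,0,0,0,1, 0,0,0,0,0,0,1, 0,0,0,0,0,0,1]'
python3 - <<'E'
from h import *
s=monitor.get_state(); print(s['joints'].round(2),s['tcp_pos'],s['width'],s['wrist_torque'])
f=grab('side'); save(f['image'],'s6.png',(320,120,440,210),6.6)
f=grab('top'); save(f['image'],'t6.png',(300,160,440,265),5.6)
E
```

```text
clock: 10.5
tcp_pos: [417.6, -296.1, 94.0]
tool_rot: [-0.018, 0.973, 0.212, 0.085]
wrist_force: [-1.0, -0.4, 5.1]
width: 13.0
clock: 11.0
tcp_pos: [413.4, -298.4, 122.7]
tool_rot: [-0.017, 0.973, 0.212, 0.086]
wrist_force: [-0.1, 0.4, -1.9]
width: 12.8
[ 0.79  0.55 -0.26  2.25 -0.05  0.27 -0.53] [ 413.35658587 -298.43129085  122.73755047] 12.793922931602884 [-0.16549873  0.33313406  0.01935618]
```

View pics/s6.png

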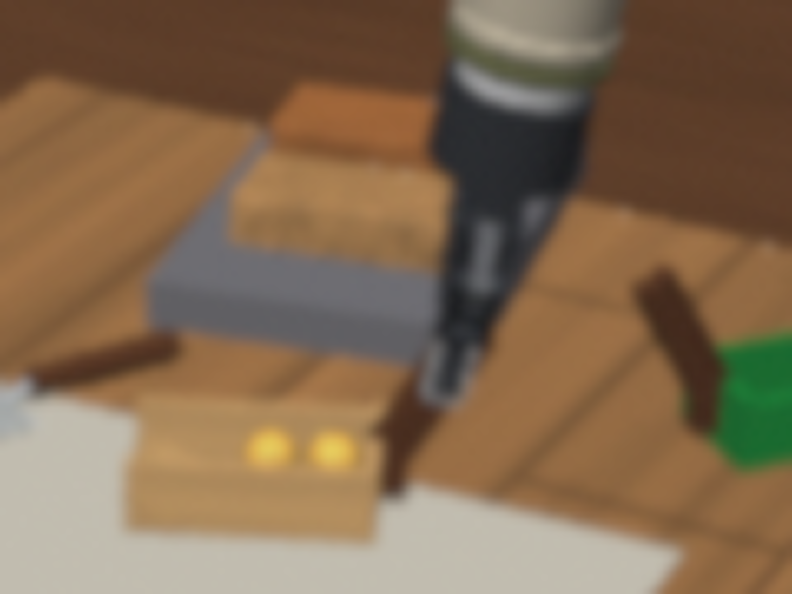

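View pics/t6.png

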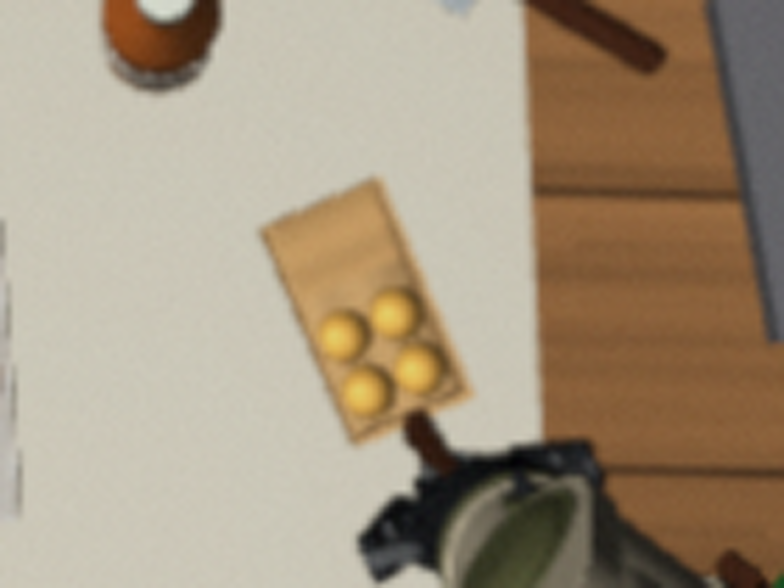

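```bash
python3 - <<'E'
from h import *; from scipy.optimize import least_squares
def mod(x,):
    c=x[:3]; r=R.from_euler('ZY',[x[3],x[4]])
    return c+r.apply([[65,35,42],[65,-35,42],[-65,-35,45],[-65,35,45]])
ft=np.load('last_top.npz'); fs=np.load('last_side.npz')
for f,obs in ((ft,np.array([(262,230),(378,178),(470,398),(352,443)])/5.6+[300,160]),):
    o=least_squares(lambda x:np.r_[(proj(f,mod(x))-obs).ravel(), (x[2]-28.7)/3, x[4]/.03],[500,-255,28,.43,0])
    print(o.x,o.fun.round(2))
x=o.x; s=monitor.get_state()
lip=x[:3]+R.from_euler('ZY',x[3:5]).apply([65,0,21.4]); print('lip',lip)
Rm=rot(s['tool_rot']); print('lip in tool',Rm.inv().apply(lip-s['tcp_pos']))
g=Rm.inv().apply(np.array([505.5+65*np.cos(.4276),-254.5+65*np.sin(.4276),21.4])-np.array([417.6,-296.1,94.0])); print('from bench', g)
# side check
p=proj(fs,mod(x)); print(((p-[320,120])*6.6).round(0))
# W depth of scoop top edges
W=cloud(ft); m=np.zeros(W.shape[:2],bool); m[190:240,344:386]=1; q=W[m&(W[...,2]>60)&(W[...,2]<85)]; 
e=(q-x[:3])@np.c_[[np.cos(x[3]),np.sin(x[3]),0],[-np.sin(x[3]),np.cos(x[3]),0],[0,0,1]]; 
k=(abs(abs(e[:,1])-33)<4)&(abs(e[:,0])<63); print(k.sum(),np.polyfit(e[k,0],e[k,2],1))
E
```

```text
[ 5.01304964e+02 -2.54904093e+02  2.83987111e+01  4.16879586e-01
  1.14540882e-04] [-0.41 -0.72  0.05 -0.19  0.27  0.02  0.09  0.88 -0.1   0.  ]
lip [ 560.74040196 -228.583999     49.79126576]
lip in tool [148.11446632  -1.94134083  99.3942961 ]
from bench [147.17280749  -1.31838544  99.65913937]
[[121. 465.]
 [138. 401.]
 [385. 409.]
 [376. 475.]]
112 [-1.06978998e-02  4.09698289e+01]
```

```bash
cat > legs.py <<'E'
from h import *; from ik import ik
import sys
LT=np.array([148,-1.7,99.5])
def legs(pts):
    s=monitor.get_state(); Rm=rot(s['tool_rot']); lip=s['tcp_pos']+Rm.apply(LT)
    # scoop axis
    l=np.radians(10); xs=Rm.apply([np.cos(l),0,np.sin(l)]); zs=Rm.apply([np.sin(l),0,-np.cos(l)])
    print('lip',lip.round(1),'tcp',s['tcp_pos'].round(1),'yaw',np.degrees(np.arctan2(xs[1],xs[0])).round(1),'nose-down',np.degrees(np.arcsin(-xs[2])).round(1),'dist bowl',np.hypot(*(lip-[674,34,0])[:2]).round(1),'j',s['joints'].round(2))
    q=s['joints']
    for p in pts:
        d=np.array(p)-lip; b=ik(np.array(p)-Rm.apply(LT),Rm,q); q=b[0]
        print(p,'units',(Rm.inv().apply(d)/30).round(2),'len',np.linalg.norm(d).round(0),'ik',q.round(2),np.round(b[1],1)); lip=np.array(p)
E
python3 - <<'E'
from legs import *
legs([(562,-228,112),(575,-106,112),(592,-50,112),(636,17,101)])
E
```

```text
lip [ 560.8 -228.8   49.7] tcp [ 413.2 -298.1  122. ] yaw 24.6 nose-down 0.0 dist bowl 286.2 j [ 0.79  0.55 -0.26  2.25 -0.05  0.27 -0.53]
(562, -228, 112) units [ 0.41 -0.   -2.04] len 62.0 ik [ 0.78  0.44 -0.27  2.19 -0.07  0.43 -0.54] [0. 0.]
(575, -106, 112) units [ 2.06 -3.52  0.36] len 123.0 ik [ 0.5   0.39 -0.23  2.31 -0.09  0.33 -0.76] [0. 0.]
(592, -50, 112) units [ 1.27 -1.46  0.22] len 59.0 ik [ 0.33  0.38 -0.19  2.32 -0.09  0.31 -0.89] [0. 0.]
(636, 17, 101) units [ 2.17 -1.42  0.75] len 81.0 ik [ 0.11  0.42 -0.11  2.28 -0.09  0.29 -1.04] [0. 0.]
```

```bash
python3 -m inch '[0.04,0,-0.2,0,0,0,1, 0.08,0,-0.4,0,0,0,1, 0.1,0,-0.5,0,0,0,1, 0.1,0,-0.5,0,0,0,1, 0.06,0,-0.3,0,0,0,1, 0.03,0,-0.14,0,0,0,1, 0.1,-0.17,0.02,0,0,0,1, 0.2,-0.35,0.03,0,0,0,1, 0.25,-0.42,0.04,0,0,0,1, 0.25,-0.42,0.04,0,0,0,1]'
python3 -m inch '[0.25,-0.42,0.04,0,0,0,1, 0.25,-0.42,0.04,0,0,0,1, 0.25,-0.42,0.04,0,0,0,1, 0.25,-0.42,0.04,0,0,0,1, 0.25,-0.42,0.04,0,0,0,1, 0.2,-0.3,0.03,0,0,0,1, 0.1,-0.15,0.02,0,0,0,1, 0,0,0,0,0,0,1]'
python3 - <<'E'
from legs import *
legs([(592,-50,112),(636,17,101)])
f=grab('top'); save(f['image'],'t7.png',(225,120,405,265),4.4)
E
```

```text
clock: 11.93
tcp_pos: [419.1, -248.3, 183.6]
tool_rot: [-0.019, 0.973, 0.212, 0.085]
wrist_force: [1.1, 0.6, -0.4]
width: 12.7
clock: 12.6
tcp_pos: [430.3, -158.8, 184.5]
tool_rot: [-0.018, 0.973, 0.214, 0.085]
wrist_force: [0.3, 0.2, -1.3]
width: 12.7
lip [577.6 -89.1 112. ] tcp [ 430.3 -158.8  184.5] yaw 24.8 nose-down 0.1 dist bowl 156.3 j [ 0.48  0.38 -0.23  2.33 -0.09  0.31 -0.78]
(592, -50, 112) units [ 0.97 -0.98  0.17] len 42.0 ik [ 0.34  0.38 -0.2   2.32 -0.09  0.31 -0.89] [0. 0.]
(636, 17, 101) units [ 2.17 -1.41  0.75] len 81.0 ik [ 0.12  0.42 -0.12  2.27 -0.09  0.29 -1.04] [0. 0.]
```

View pics/t7.png

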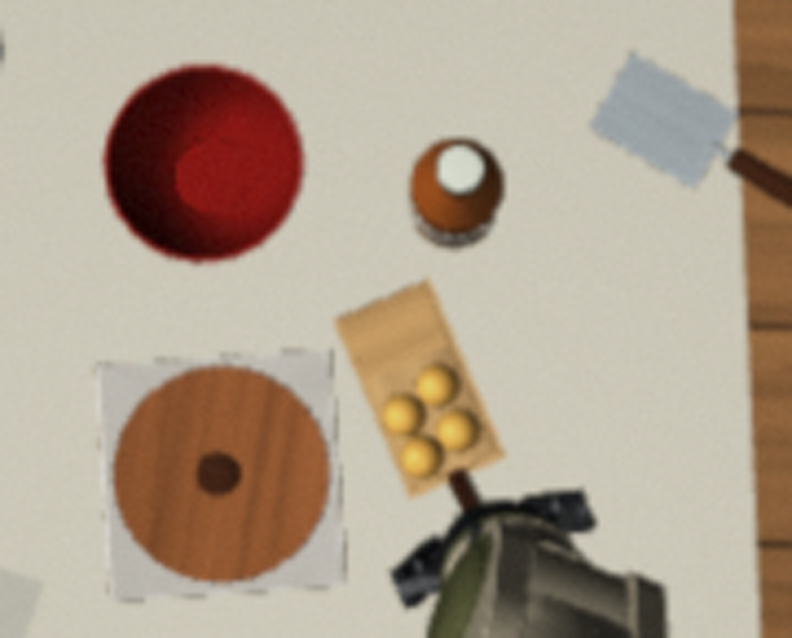

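```bash
python3 -m inch '[0.1,-0.1,0.02,0,0,0,1, 0.25,-0.25,0.03,0,0,0,1, 0.3,-0.3,0.04,0,0,0,1, 0.32,-0.33,0.05,0,0,0,1, 0.35,-0.25,0.05,0,0,0,1, 0.4,-0.26,0.05,0,0,0,1, 0.4,-0.26,0.05,0,0,0,1, 0.4,-0.26,0.05,0,0,0,1, 0.2,-0.13,0,0,0,0,1, 0,0,0,0,0,0,1]'
python3 - <<'E'
from legs import *
f=np.load('last_top.npz'); print('bowl',ray(f,[(271.1,156.9)],75.))
legs([(636,17,101)])
f=grab('top'); save(f['image'],'t8.png',(225,120,405,265),4.4)
f=grab('side'); save(f['image'],'s8.png',(220,130,380,250),5)
E
```

```text
clock: 13.48
tcp_pos: [479.5, -67.3, 189.1]
tool_rot: [-0.018, 0.973, 0.213, 0.086]
wrist_force: [-0.1, -0.3, -2.1]
width: 12.7
bowl [[672.93025063  35.77305859  75.        ]]
lip [627.    2.2 116.9] tcp [479.5 -67.3 189.1] yaw 24.7 nose-down -0.0 dist bowl 56.8 j [ 0.19  0.38 -0.15  2.29 -0.08  0.32 -1.01]
(636, 17, 101) units [ 0.38 -0.32  0.61] len 24.0 ik [ 0.12  0.42 -0.13  2.28 -0.08  0.29 -1.05] [0. 0.]
```

View pics/t8.png

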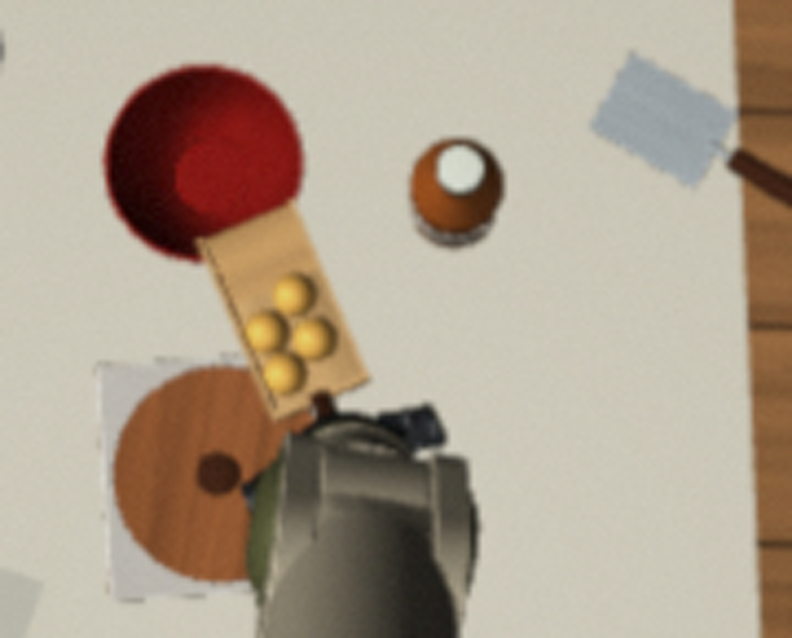

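View pics/s8.png

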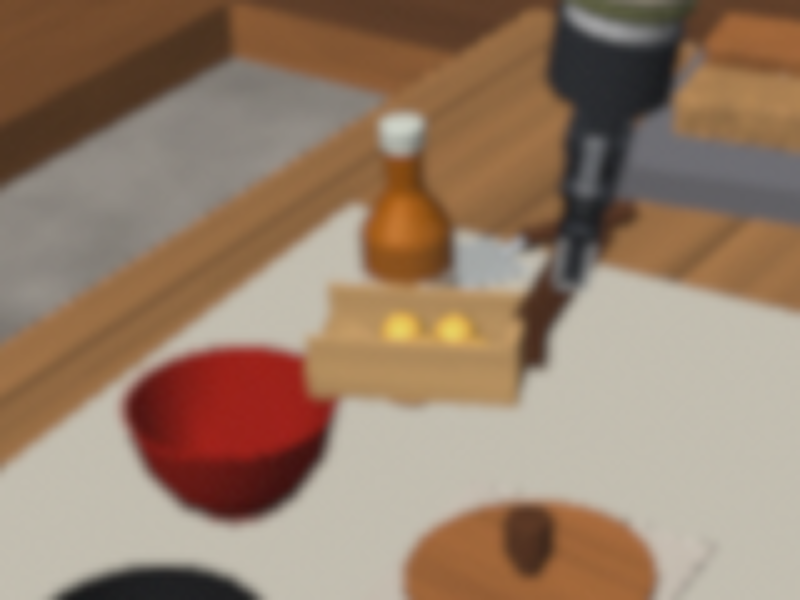

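```bash
python3 -m inch '[0.2,-0.15,0,0,0,0,1, 0.25,-0.2,0,0,0,0,1, 0,0,0.15,0,0,0,1, 0,0,0.2,0,0,0,1, 0,0,0.1,0,0,0,1, 0,0,0,0,0,0,1, 0,0,0,0,0,0,1, 0,0,0,0,0,0,1, 0,0,0,0,0,0,1]'
python3 - <<'E'
from legs import *
legs([(637,18.5,102)])
f=grab('top'); save(f['image'],'t9.png',(225,120,405,265),4.4)
f=grab('side'); save(f['image'],'s9.png',(220,130,380,250),5)
E
```

```text
clock: 14.33
tcp_pos: [488.4, -52.5, 178.1]
tool_rot: [-0.018, 0.973, 0.212, 0.085]
wrist_force: [-0.1, -0.3, -2.3]
width: 13.1
lip [636.   16.7 105.8] tcp [488.4 -52.5 178.1] yaw 24.6 nose-down 0.0 dist bowl 41.8 j [ 0.14  0.41 -0.13  2.29 -0.08  0.29 -1.05]
(637, 18.5, 102) units [ 0.03 -0.04  0.13] len 4.0 ik [ 0.12  0.42 -0.12  2.27 -0.08  0.29 -1.06] [0. 0.]
```

View pics/t9.png

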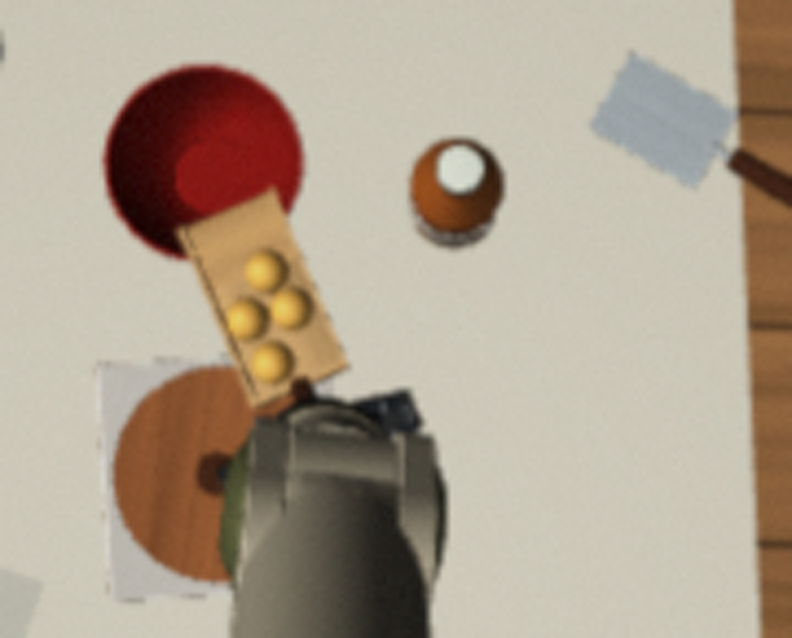

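View pics/s9.png

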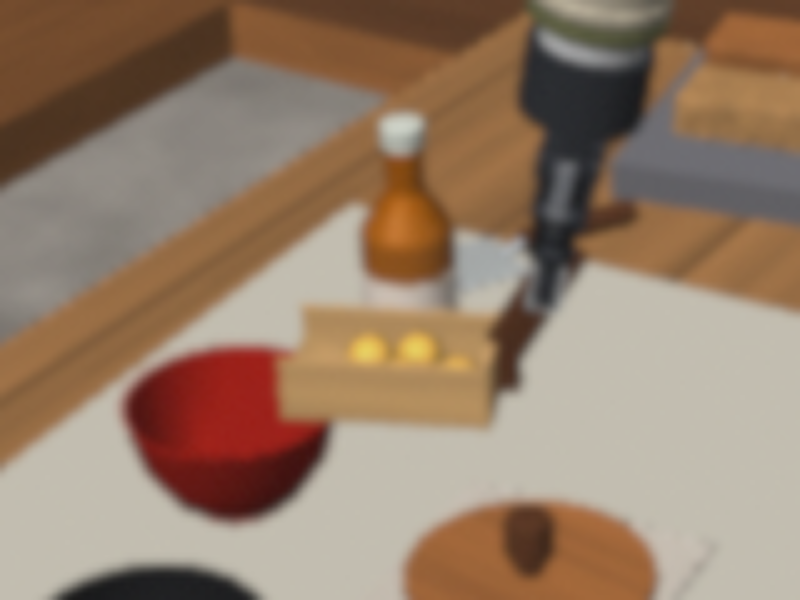

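```bash
python3 - <<'E'
from legs import *; from scipy.optimize import least_squares
ft=np.load('last_top.npz'); fs=np.load('last_side.npz')
M=np.array([[65,35,42],[65,-35,42],[-65,-35,45],[-65,35,45],[-65,35,0],[20,35,0.]])
def mod(x): return x[:3]+R.from_euler('ZY',[x[3],x[4]]).apply(M)
x0=np.array([636-65*.909,16.7-65*.416,105.8-21.4,np.radians(24.6),0])
print('top',((proj(ft,mod(x0))-[225,120])*4.4).round(0).tolist()); print('side',((proj(fs,mod(x0))-[220,130])*5).round(0).tolist())
# depth in top: side walls
W=cloud(ft); q=W[155:215,260:310].reshape(-1,3); e=R.from_euler('ZY',x0[3:]).inv().apply(q-x0[:3])
k=(abs(abs(e[:,1])-33)<4)&(abs(e[:,0])<60)&(e[:,2]>30)&(e[:,2]<55); print(k.sum(),np.polyfit(e[k,0],e[k,2],1))
E
```

```text
top [[174.0, 228.0], [271.0, 187.0], [347.0, 365.0], [250.0, 407.0], [254.0, 409.0], [206.0, 295.0]]
side [[276.0, 362.0], [301.0, 305.0], [504.0, 312.0], [487.0, 369.0], [489.0, 433.0], [353.0, 424.0]]
121 [4.26325361e-03 4.07654278e+01]
```

```bash
python3 -m inch '[0.03,-0.12,0.12,0,0,0,1, 0,0,0,0,0,0,1, 0,0,0,0,0,0,1, 0.172,0,-0.242,0,-0.5,0,1, 0.172,0,-0.242,0,-0.5,0,1, 0.172,0,-0.242,0,-0.5,0,1, 0.172,0,-0.242,0,-0.5,0,1, 0,0,0,0,0,0,1, 0,0,0,0,0,0,1]'
python3 - <<'E'
from legs import *
legs([(637,18.5,102)])
f=grab('top'); save(f['image'],'t10.png',(225,120,405,265),4.4)
E
```

```text
clock: 15.18
tcp_pos: [504.9, -40.3, 205.4]
tool_rot: [0.003, 0.977, 0.214, -0.011]
wrist_force: [-0.2, -0.3, -1.9]
width: 12.9
lip [636.6  21.8 102.5] tcp [504.9 -40.3 205.4] yaw 24.7 nose-down 11.4 dist bowl 39.4 j [-0.05  0.41  0.01  2.13  0.01  0.62 -1.18]
(637, 18.5, 102) units [-0.03  0.11  0.02] len 3.0 ik [-0.04  0.42  0.01  2.13  0.01  0.62 -1.18] [0. 0.]
```

View pics/t10.png

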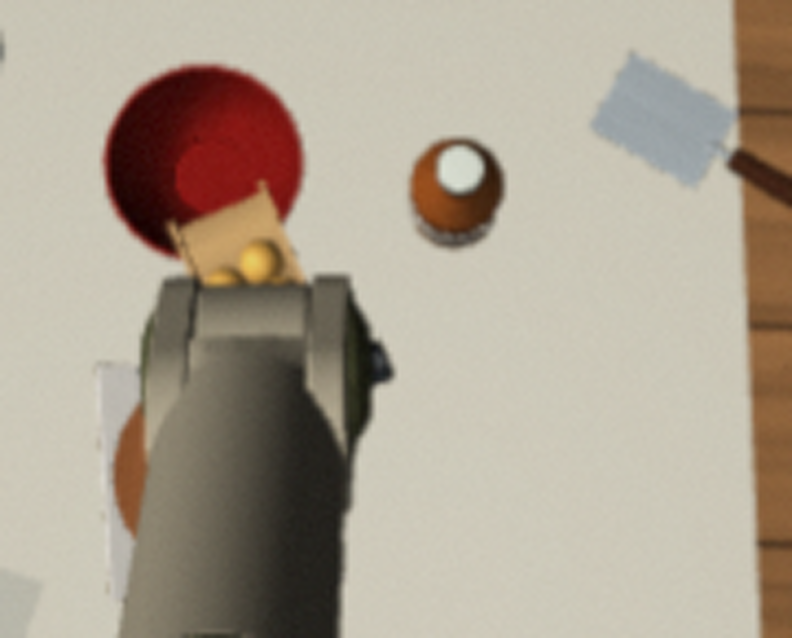

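```bash
python3 -m inch '[0.172,0.1,-0.242,0,-0.5,0,1, 0.172,0,-0.242,0,-0.5,0,1, 0.172,0,-0.242,0,-0.5,0,1, 0.172,0,-0.242,0,-0.5,0,1, 0.172,0,-0.242,0,-0.5,0,1, 0,0,0,0,0,0,1]'
python3 - <<'E'
from legs import *
legs([(637,18.5,102)])
f=grab('side'); save(f['image'],'s11.png',(220,130,380,250),5)
E
```

```text
clock: 15.73
tcp_pos: [534.3, -30.2, 237.8]
tool_rot: [0.03, 0.968, 0.212, -0.134]
wrist_force: [0.9, 1.1, -2.4]
width: 13.1
lip [638.5  19.4 101.8] tcp [534.3 -30.2 237.8] yaw 24.6 nose-down 25.8 dist bowl 38.4 j [-0.15  0.49  0.07  1.9   0.07  1.01 -1.27]
(637, 18.5, 102) units [-0.06  0.01  0.01] len 2.0 ik [-0.14  0.47  0.07  1.94  0.08  0.99 -1.26] [0. 0.]
```

View pics/s11.png

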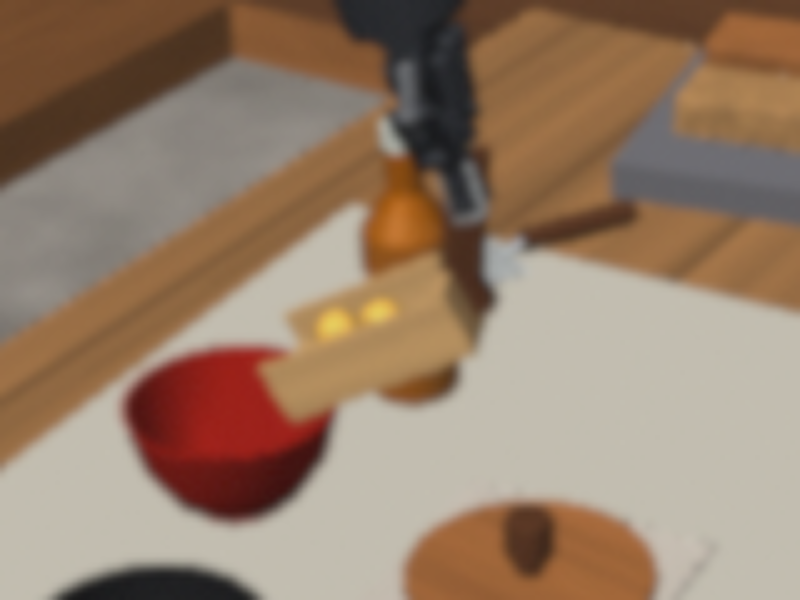

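```bash
python3 -m inch '[0.172,0,-0.242,0,-0.5,0,1, 0.172,0,-0.242,0,-0.5,0,1, 0.172,0,-0.242,0,-0.5,0,1, 0.172,0,-0.242,0,-0.5,0,1, 0.172,0,-0.242,0,-0.5,0,1, 0.172,0,-0.242,0,-0.5,0,1, 0.172,0,-0.242,0,-0.5,0,1, 0,0,0,0,0,0,1, 0,0,0,0,0,0,1]'
python3 - <<'E'
from legs import *
legs([(637,18.5,102)])
f=grab('side'); save(f['image'],'s12.png',(220,130,380,250),5)
E
```

```text
clock: 16.53
tcp_pos: [580.9, -9.4, 268.1]
tool_rot: [0.066, 0.93, 0.202, -0.3]
wrist_force: [-0.7, -0.4, -1.9]
width: 12.6
lip [636.4  17.8 100.8] tcp [580.9  -9.4 268.1] yaw 24.5 nose-down 45.8 dist bowl 40.9 j [-0.23  0.67  0.11  1.59  0.11  1.49 -1.31]
(637, 18.5, 102) units [-0.   -0.01 -0.05] len 2.0 ik [-0.22  0.62  0.11  1.66  0.12  1.46 -1.3 ] [0. 0.]
```

View pics/s12.png

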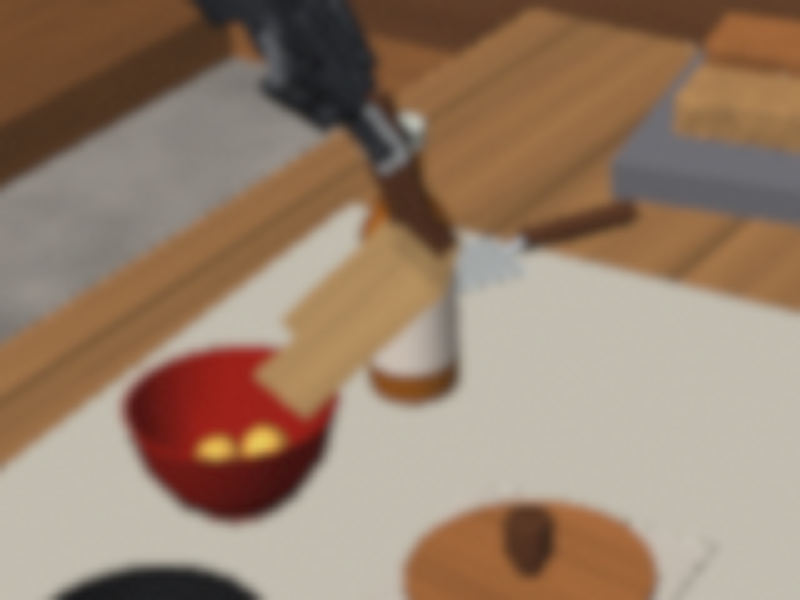

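```bash
python3 -m inch '[0.172,0,-0.24,0,-0.5,0,1, 0.172,0,-0.24,0,-0.5,0,1, 0,0,0,0,0,0,1, 0,0,0,0,0,0,1, 0,0,0,0,0,0,1, 0,0,0,0,0,0,1, 0,0,0,0,0,0,1]'
python3 - <<'E'
from legs import *
legs([(637,18.5,102)])
f=grab('top'); save(f['image'],'t13.png',(225,120,405,265),4.4)
f=grab('side'); save(f['image'],'s13.png',(220,130,380,250),5)
E
```

```text
clock: 17.17
tcp_pos: [596.5, -2.4, 275.3]
tool_rot: [0.076, 0.914, 0.198, -0.346]
wrist_force: [0.0, 0.0, -2.0]
width: 12.6
lip [636.8  17.5 102.7] tcp [596.5  -2.4 275.3] yaw 24.4 nose-down 51.5 dist bowl 40.7 j [-0.24  0.73  0.12  1.5   0.12  1.62 -1.31]
(637, 18.5, 102) units [ 0.03 -0.03  0.  ] len 1.0 ik [-0.24  0.67  0.12  1.59  0.13  1.59 -1.3 ] [0. 0.]
```

View pics/t13.png

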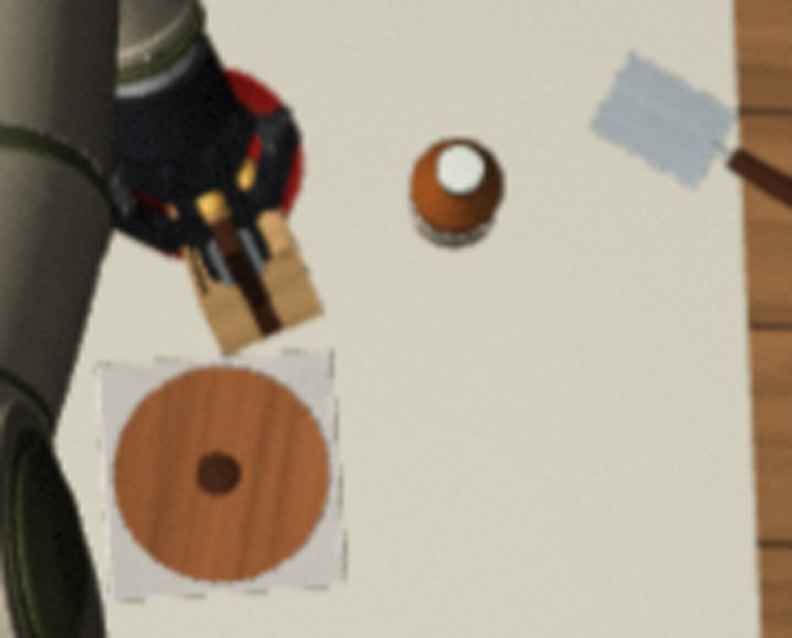

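View pics/s13.png

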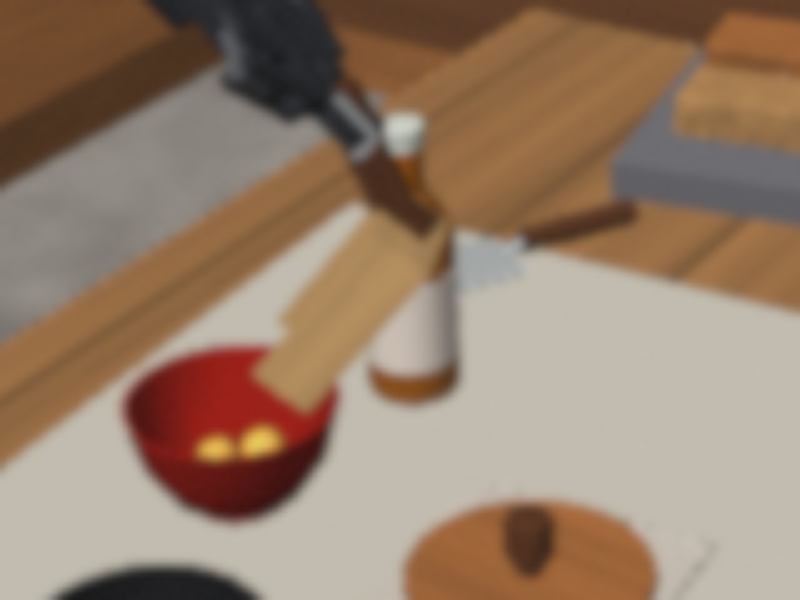

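```bash
python3 -m inch '[-0.249,0,0.4,0,0.8,0,1, -0.249,0,0.4,0,0.8,0,1, -0.249,0,0.4,0,0.8,0,1, -0.249,0,0.4,0,0.8,0,1, -0.249,0,0.4,0,0.8,0,1, -0.249,0,0.4,0,0.8,0,1, -0.249,0,0.4,0,0.8,0,1, -0.249,0,0.4,0,0.8,0,1, -0.249,0,0.4,0,0.8,0,1, 0,0,0,0,0,0,1]'
python3 - <<'E'
from legs import *
legs([(580,-60,125),(560,-228,112)])
f=grab('top'); save(f['image'],'t14.png',(225,120,405,265),4.4)
E
```

```text
clock: 18.1
tcp_pos: [499.1, -46.7, 202.7]
tool_rot: [0.001, 0.977, 0.211, -0.003]
wrist_force: [-2.1, -0.3, -0.9]
width: 12.5
lip [632.7  15.6 102.3] tcp [499.1 -46.7 202.7] yaw 24.4 nose-down 10.3 dist bowl 45.2 j [-0.03  0.41  0.01  2.15  0.    0.58 -1.17]
(580, -60, 125) units [-2.65  1.57 -0.74] len 95.0 ik [ 0.13  0.33  0.02  2.21 -0.    0.6  -1.  ] [0. 0.]
(560, -228, 112) units [-2.92  4.82  0.46] len 170.0 ik [ 0.47  0.41  0.02  2.12 -0.    0.62 -0.65] [0. 0.]
```

View pics/t14.png

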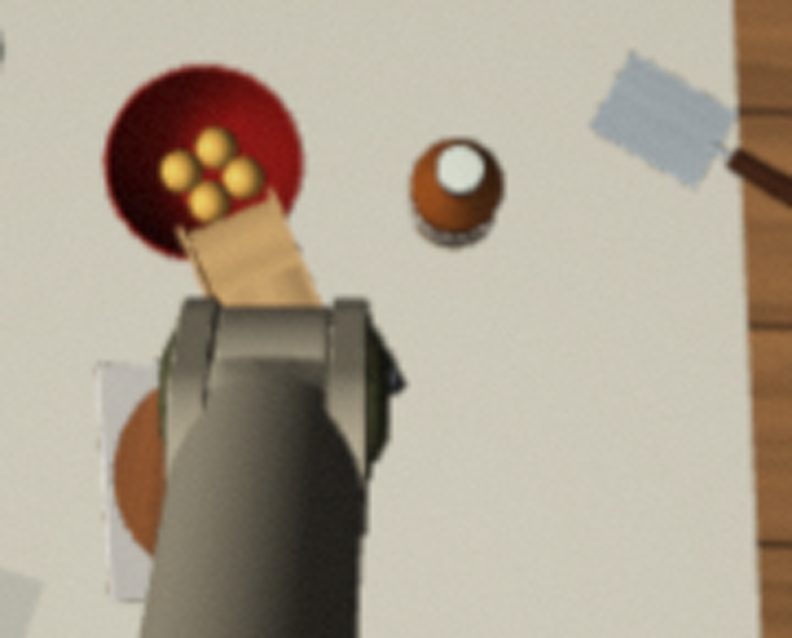

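```bash
python3 -m inch '[0,0,-0.3,0,0,0,1, 0,0,-0.5,0,0,0,1, -0.2,0,-0.2,0,0.6,0,1, -0.3,0.1,0,0,0.6,0,1, -0.4,0.25,0,0,0.6,0,1, -0.5,0.3,0,0,0,0,1, -0.5,0.3,0,0,0,0,1, -0.3,0.3,0,0,0,0,1, 0,0,0,0,0,0,1]'
python3 - <<'E'
from legs import *
legs([(577,-89,125),(565,-228,112),(565,-228,45)])
E
```

```text
clock: 18.9
tcp_pos: [460.8, -107.4, 225.8]
tool_rot: [-0.017, 0.974, 0.211, 0.085]
wrist_force: [-0.1, 0.3, -0.4]
width: 12.7
lip [608.5 -38.5 153.4] tcp [ 460.8 -107.4  225.8] yaw 24.5 nose-down 0.0 dist bowl 97.7 j [ 0.26  0.31 -0.11  2.27 -0.15  0.42 -0.86]
(577, -89, 125) units [-1.79  1.1   0.65] len 66.0 ik [ 0.41  0.35 -0.16  2.31 -0.16  0.36 -0.73] [0. 0.]
(565, -228, 112) units [-2.33  4.05  0.04] len 140.0 ik [ 0.72  0.44 -0.2   2.18 -0.15  0.43 -0.46] [0. 0.]
(565, -228, 45) units [-0.39 -0.    2.2 ] len 67.0 ik [ 0.72  0.56 -0.2   2.23 -0.15  0.27 -0.45] [0. 0.]
```

```bash
python3 -m inch '[-0.5,0.2,0.1,0,0,0,1, -0.6,0.3,0.2,0,0,0,1, -0.5,0.4,0.2,0,0,0,1, -0.3,0.4,0.1,0,0,0,1, -0.3,0.52,0,0,0,0,1, -0.35,0.6,0,0,0,0,1, -0.35,0.6,0,0,0,0,1, -0.35,0.6,0,0,0,0,1, -0.35,0.6,0,0,0,0,1, -0.3,0.6,0,0,0,0,1]'
python3 -m inch '[-0.2,0.4,0.2,0,0,0,1, 0,0,0.6,0,0,0,1, -0.1,0,0.6,0,0,0,1, -0.1,0,0.5,0,0,0,1, 0,0,0,0,0,0,1, 0,0,0,0,0,0,1]'
python3 - <<'E'
from legs import *
legs([(565,-228,35),(565,-228,22)])
f=grab('side'); save(f['image'],'s15.png',(300,110,460,230),5)
E
```

```text
clock: 19.73
tcp_pos: [420.4, -284.6, 187.9]
tool_rot: [-0.018, 0.973, 0.213, 0.086]
wrist_force: [0.3, 0.7, -1.3]
width: 12.5
clock: 20.23
tcp_pos: [422.9, -294.9, 128.6]
tool_rot: [-0.019, 0.973, 0.213, 0.085]
wrist_force: [-0.3, 0.1, -0.7]
width: 13.2
lip [ 570.3 -225.3   56.2] tcp [ 422.9 -294.9  128.6] yaw 24.7 nose-down 0.0 dist bowl 279.3 j [ 0.73  0.54 -0.2   2.23 -0.16  0.29 -0.43]
(565, -228, 35) units [-0.32  0.01  0.66] len 22.0 ik [ 0.72  0.58 -0.2   2.24 -0.16  0.25 -0.43] [0. 0.]
(565, -228, 22) units [-0.08  0.    0.43] len 13.0 ik [ 0.72  0.6  -0.2   2.24 -0.16  0.22 -0.43] [0. 0.]
```

View pics/s15.png

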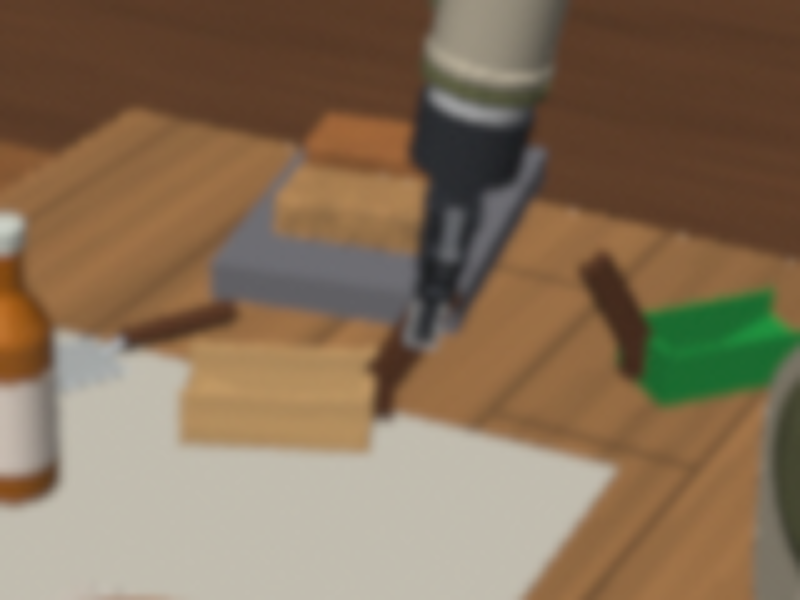

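```bash
python3 -m inch '[-0.07,0,0.4,0,0,0,1, -0.07,0,0.4,0,0,0,1, -0.04,0,0.2,0,0,0,1, 0,0,0.04,0,0,0,1, 0,0,0,0,0,0,1, 0,0,0,0,0,0,1]'
python3 - <<'E'
from legs import *
legs([(565,-228,22)])
E
```

```text
clock: 20.78
tcp_pos: [422.6, -295.7, 98.1]
tool_rot: [-0.017, 0.973, 0.212, 0.086]
wrist_force: [-0.2, 0.3, -0.7]
width: 12.9
lip [ 570.2 -226.4   25.8] tcp [ 422.6 -295.7   98.1] yaw 24.6 nose-down -0.0 dist bowl 280.4 j [ 0.73  0.59 -0.2   2.25 -0.16  0.21 -0.42]
(565, -228, 22) units [-0.2  -0.02  0.09] len 7.0 ik [ 0.72  0.6  -0.2   2.25 -0.16  0.21 -0.43] [0. 0.]
```

```bash
python3 -m inch '[-0.01,0,0.07,0,0,0,1, 0,0,0,0,0,0,1, 0,0,0,0,0,0,1]'
python3 -m inch '[-0.01,0,0.05,0,0,0,1, 0,0,0,0,0,0,1, 0,0,0,0,0,0,1]'
python3 - <<'E'
from legs import *
legs([(565,-228,22)])
E
```

```text
clock: 21.03
tcp_pos: [422.3, -295.6, 95.5]
tool_rot: [-0.018, 0.973, 0.212, 0.085]
wrist_force: [0.7, -0.3, -1.5]
width: 12.6
clock: 21.28
tcp_pos: [422.4, -295.8, 94.0]
tool_rot: [-0.017, 0.973, 0.212, 0.085]
wrist_force: [-0.7, -0.7, 3.2]
width: 12.8
lip [ 570.  -226.6   21.7] tcp [ 422.4 -295.8   94. ] yaw 24.6 nose-down -0.0 dist bowl 280.6 j [ 0.73  0.6  -0.2   2.25 -0.16  0.2  -0.42]
(565, -228, 22) units [-0.17 -0.03 -0.04] len 5.0 ik [ 0.72  0.6  -0.2   2.25 -0.16  0.21 -0.43] [0. 0.]
```

```bash
python3 -m inch '[0,0,0,0,0,0,0.6, 0,0,0,0,0,0,0.3, 0,0,0,0,0,0,-0.3, 0,0,0,0,0,0,-1, 0,0,0,0,0,0,-1, 0,0,0,0,0,0,-1, 0,0,0,0,0,0,-1, -0.1,0,-0.4,0,0,0,-1, -0.2,0,-0.7,0,0,0,-1, 0,0,-0.9,0,0,0,-1]' 20
python3 -m inch '[0,0,-0.9,0,0,0,-1, 0,0,-0.9,0,0,0,-1, 0,0,-0.9,0,0,0,-1, 0,0,-0.9,0,0,0,-1, 0,0.8,0,0,0,0,-1, 0,0.8,0,0,0,0,-1, 0,0.8,0,0,0,0,-1, 0,0.8,0,0,0,0,-1, 0,0,0,0,0,0,-1]'
python3 - <<'E'
from h import *
f=grab('top'); save(f['image'],'t16.png',(150,80,430,290),2.85); W=cloud(f)
k=(W[...,2]>38)&(W[...,2]<70); k[:205]=0;k[245:]=0;k[:,255:]&=True;k[:,:255]=0;k[:,295:]=0
print('lid knob',k.sum(),W[k].mean(0),W[k][:,2].max())
f=grab('side'); save(f['image'],'s16.png',(180,110,440,260),3)
print(monitor.get_state()['width'])
E
```

```text
clock: 22.12
tcp_pos: [403.2, -303.1, 150.4]
tool_rot: [-0.019, 0.973, 0.212, 0.084]
wrist_force: [-0.5, -1.0, -0.0]
width: 85.3
clock: 22.87
tcp_pos: [428.9, -402.5, 257.8]
tool_rot: [-0.016, 0.974, 0.211, 0.086]
wrist_force: [1.0, -0.6, 0.1]
width: 85.5
lid knob 73 [460.24656576  21.5245072   52.78884569] 60.63005772022325
85.56185311086317
```

View pics/t16.png

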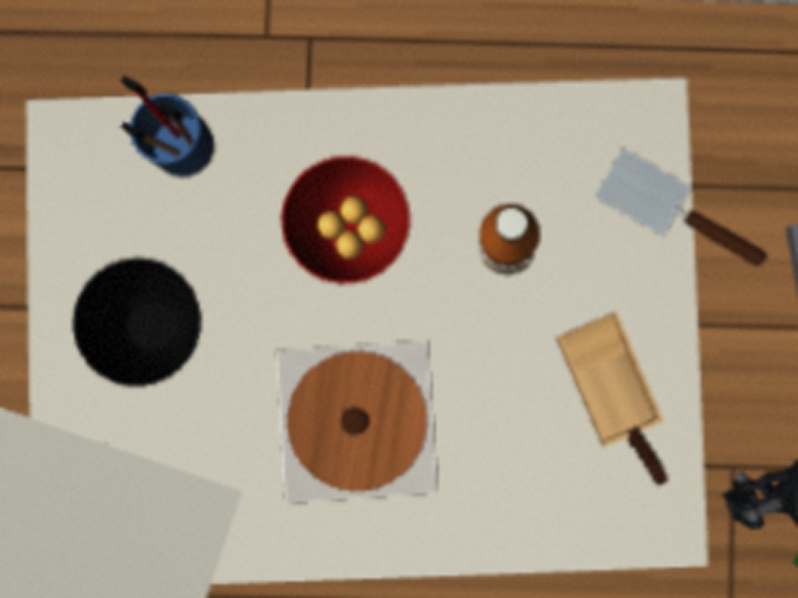

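View pics/s16.png

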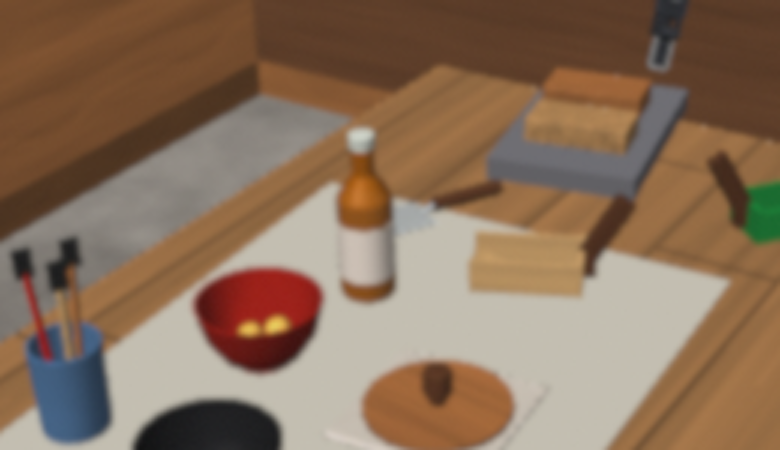

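Everything is in place: the four balls are in the red bowl (top crop about 350,226), the lid lies on the pad (355,421), the scoop stands empty and level (608,380), and the bystanders are where they were.

```bash
python3 -c "
from station import env; print(env.finish_job())"
```

```text
the job is handed in; nothing more can be done
None
```

I finished the whole job and handed it in at about 23 s of the 72 s; `finish_job` gave no verdict, so the results below come from my own checks.

- **Lid:** I took it by the knob and laid it flat on the pad. The knob last measured about 3 mm from the pad centre.
- **Scoop grip:** I gripped the handle with the tool leaning only 10 degrees, not along the bar's 30, because the arm could not reach the level pouring pose at the full lean. The grip held: after lifting, the scoop measured level to within about 1 degree.
- **Pour:** The lip was about 40 mm from the bowl's axis and 25–30 mm above the rim before and during tipping. I tipped about the lip to roughly 51 degrees.
- **Final pictures:** Both cameras show the scoop empty and standing level on the bench, within about 10 mm of where it started and well clear of the other things. The top view shows all four balls in the red bowl, the side view only two of them, and by eye the bowls, bottle, jar and spatula had not moved.

Small disagreements: image and arm-based estimates of the scoop and bowl positions differed by 2–3 mm, within the calibration error. No check failed.

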